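Tip the tray of heat sinks into the scale and weigh out eight

ROBOT

A 6-joint arm with a two-finger parallel gripper is mounted at the origin on the work surface. World frame = base frame: x ahead of the robot, y to its left, z up, the work surface at z = 0. Lengths are in mm, angles in rad, forces in N, time in s.
With the tool pointing down it reaches from about 400 to 925 mm from the base axis. Payload 12.5 kg.
Tool frame: the origin (TCP) lies between the finger pads; the fingertips stand env.tip_extent ahead of it and the grasp point (between the pads) lies 11 mm behind it (env.tip_extent is the distance from the TCP to the fingertips, in mm); z points along the fingers, y is the line along which they close (so a half turn about z gives the same grasp; the last joint's range is limited). The gripper opens to 95 mm and grips with 3 to 60 N. Pads are 20 mm wide; open, the fingers measure 119 mm over their backs; the gripper's body (75 mm by 180 mm) begins 59 mm behind the grasp point.
Start: joints at [-1.416, 0.491, 1.559, -0, 1.092, -0.106], TCP at [161.181, -603.88, 185.461] pointing down, gripper open.
Joint ranges: [-3.1, 3.1], [-0.84, 2.19], [0.05, 2.79], [-1.13, 4.28], [0.06, 2.93], [-2.69, 2.69]. Speed limits (rad/s): [2.22, 2.22, 2.79, 3.14, 3.14, 3.14].

INTERFACE

Orientations are given as [roll, pitch, yaw] about the fixed x, y, z axes, in that order (R = Rz(yaw) Ry(pitch) Rx(roll)).
In Python, from cell import env gives the robot as it stands.
- The arm moves only by the tool carry_out, never from a script. Its argument "motion" is a list of rows, each a list of 5 numbers: the shift along the tool's x, y, z in mm, then the turn about the tool's z in degrees, then the closure, from 0 (fully open) to 1 (shut). A call has 1 to 12 rows; each row shifts and turns the commanded pose from where the row before left it, along the tool's axes as they then stand; what a row does not reach is not made up. A row lasts 1/10 s, in which the tool goes at most 50 mm and 8.59 degrees, less where a joint would pass 70% of its speed; a pose out of reach is approached as far as the arm can. A call with a gripper value outside its range is refused whole. The fingers move at their own pace and stop on an object; the grip force is fixed at half the most. Time passes only in rows, so rows that do not move let the fingers close. It gives the time, the measured TCP pose, the force, the opening and the grip force at its end, in the units of the state.
- env.state(): the state, without advancing time (a new reading comes with each control period).
- env.read_camera(name): name is "scene" or "top" or "wrist"; returns a dict with "color" (480x640x3 uint8, red, green, blue), "K" (3x3 intrinsics, pixels), "R" (3x3) and "t" (3): a world point X has camera coordinates R X + t; the wrist camera has in their place "hand_eye" (4x4, takes a point from camera to tool coordinates, whose origin is the TCP and whose axes are the flange's). Camera axes: x right, y down, z forward; pixel columns grow to the right and rows downward; lengths in mm; the calibration is good to about 2 mm. A picture is of the moment at which its call begins: read the wrist's pose just before it. There is no depth.
- env.job_done(): hands the job in; it is judged then, once.
The state is a dict: "t": time; "joints": joint angles; "qvel": joint speeds; "tau": joint torques, N m; "eef_pos": TCP position; "tcp_rot": TCP orientation; "ft_force": force on the tool from outside, world axes, zero at the start; "moment": the same for the moment, N m; "opening": opening from 0.0 (shut) to 1.0 (fully open); "grip_force": force on a finger pad.
Only numpy, scipy, OpenCV 4.12 (cv2) and the standard library are available. Lean on these libraries where they do the work, as an engineer would, in place of code of your own. Each camera call takes 0.05 s, during which the arm holds its last target. There are 200 camera calls.

TASK

Carry the black tray with the yellow handle, and with its copper heat sinks aboard, over to the scale, tip it so that all of them slide into the pan, and set the empty tray back flat in the middle of its orange pad, fetching any heat sink that missed the pan. Then put spare heat sinks from the blue mat into the pan until the pan's red pointer rests in the green band (eight heat sinks in all). Leave the bottle, jar, screwdriver and pen cup undisturbed.

Things in the scene. Friction and masses are not known exactly. Their poses are not given: they have to be found in the camera images.
- pan (a joint): downward travel of the scale's sprung pan in m: 0 with the pan empty, end stop at 0.040. Each heat-sink block in the pan sinks it 0.0035 m, so the green band, centred at 0.028 and 4 mm high, means eight blocks. The pan settles within a second.
- pan_in (a point): centre of the scale pan's inner floor; moves with the pan; 59 mm above the table when empty. Aluminium pan open on top, 160 x 160 mm outside, inside 152 x 152 mm, walls and floor 4 mm, rim 41 mm above the inner floor. x, y axes along its walls, z up; +x towards the red pointer.
- scale: the fixed scale, left or right of the mat: grey base 190 x 165 x 12 mm; origin on the table below the pan's centre; axes as the pan's. At its +x side (x = 112, y = 36 mm) a fixed white post 12 x 30 mm, 106 mm high, carries the green band and black ticks 3.5 mm apart; the pan's red pointer, a flat strip, stands out 45 mm from the pan's +x wall beside it.
- pad: fixed orange pad, 190 x 170 x 4 mm, where the tray lives; origin at the centre of its underside, on the table.
- tray: black carry tray, 130 mm along x, 110 mm along y, about 160 g; origin at the centre of its underside. Floor 4 mm; walls at -x and both sides 24 mm high, 5 mm thick; open at +x. Holds 2 to 4 blocks at the start. Tipped +x end down, it lets blocks slide off from 23 to 33 degrees on; 45 to 52 degrees empties it.
- tray_grip (a point): middle of the tray's handle (tray frame x = -5, y = 0, z = 90 mm): a yellow bar along the tray's y, 14 mm wide in x, 20 mm high, 99 mm clear between the posts at the tray's sides that carry it; it spans 80 to 100 mm above the tray's underside.
- tray_lip (a point): middle of the tray's open edge, where blocks slide off (tray frame x = 65, y = 0, z = 4 mm, on top of the floor).
- mat: thin fixed blue work mat, 340 x 200 x 3 mm; the spares stand on it; origin at the centre of its underside.
- solvent: bystander: white bottle with a yellow cap, 64 mm across, 150 mm high; origin at the centre of its underside.
- flux: bystander: small amber jar with a red cap, 56 mm across, 60 mm high; origin at the centre of its underside.
- driver: bystander: screwdriver with a blue handle, about 200 mm long, lying flat on the table beyond the mat, roughly along y.
- penpot: bystander: black cup, 76 mm across, 90 mm high; origin at the centre of its underside.
- t1: finned copper heat-sink block, 26 x 26 mm in plan and 18 mm high (one solid box to the fingers), 75 g; origin at the centre of its underside, z up out of the fins. Starts on the tray; None throughout if absent in this start.
- t2: finned copper heat-sink block, 26 x 26 mm in plan and 18 mm high (one solid box to the fingers), 75 g; origin at the centre of its underside, z up out of the fins. Starts on the tray; None throughout if absent in this start.
- t3: finned copper heat-sink block, 26 x 26 mm in plan and 18 mm high (one solid box to the fingers), 75 g; origin at the centre of its underside, z up out of the fins. Starts on the tray; None throughout if absent in this start.
- t4: finned copper heat-sink block, 26 x 26 mm in plan and 18 mm high (one solid box to the fingers), 75 g; origin at the centre of its underside, z up out of the fins. Starts on the tray; None throughout if absent in this start.
- s1: finned copper heat-sink block, 26 x 26 mm in plan and 18 mm high (one solid box to the fingers), 75 g; origin at the centre of its underside, z up out of the fins. A spare: starts on the blue mat; None throughout if absent in this start.
- s2: finned copper heat-sink block, 26 x 26 mm in plan and 18 mm high (one solid box to the fingers), 75 g; origin at the centre of its underside, z up out of the fins. A spare: starts on the blue mat; None throughout if absent in this start.
- s3: finned copper heat-sink block, 26 x 26 mm in plan and 18 mm high (one solid box to the fingers), 75 g; origin at the centre of its underside, z up out of the fins. A spare: starts on the blue mat; None throughout if absent in this start.
- s4: finned copper heat-sink block, 26 x 26 mm in plan and 18 mm high (one solid box to the fingers), 75 g; origin at the centre of its underside, z up out of the fins. A spare: starts on the blue mat; None throughout if absent in this start.
- s5: finned copper heat-sink block, 26 x 26 mm in plan and 18 mm high (one solid box to the fingers), 75 g; origin at the centre of its underside, z up out of the fins. A spare: starts on the blue mat; None throughout if absent in this start.
- s6: finned copper heat-sink block, 26 x 26 mm in plan and 18 mm high (one solid box to the fingers), 75 g; origin at the centre of its underside, z up out of the fins. A spare: starts on the blue mat; None throughout if absent in this start.
- s7: finned copper heat-sink block, 26 x 26 mm in plan and 18 mm high (one solid box to the fingers), 75 g; origin at the centre of its underside, z up out of the fins. A spare: starts on the blue mat; None throughout if absent in this start.

How it is judged:
By the outcome, as a careful person would: the job done as asked, in the order asked, and still so for the second after the job is handed in, with the robot touching nothing.
Of t1, t2, t3, t4 only 2 to 4 are there at a start; the rules pass over those that are not, and their reading is None.
Of s1, s2, s3, s4, s5, s6, s7 only 6 to 7 are there at a start; the rules pass over those that are not, and their reading is None.
At some moment in a run one of s1, s2, s3, s4, s5, s6, s7 may be knocked a few centimetres aside while the robot is not near it.
It also fails if it takes over 210 s, if anything falls off the work surface, if the arm or the gripper's body presses on something with over 40 N, if the wrist force passes 120 N, or if a joint passes its speed limit or range.

## Working session

There is one attempt and no reset: what is moved stays moved. The work goes in short steps, Python scripts to look and compute and a tool call to move; the robot and the scene stay as the last step left them, time stands still between calls to the robot, and variables do not carry over. Pictures are saved under pics/ and viewed, at most 14 in all, crops included, and the job is handed in when it is done.

Besides the shell and the picture viewer there is one more tool, called after "Request:" as name([rows], argument=value, ...), one row to a line, values as JSON. carry_out: Moves the arm, as the interface text tells. Its arguments: {"type":"object","properties":{"motion":{"type":"array"}},"required":["motion"]}

```bash
ls; mkdir -p pics
python3 - <<'E'
from cell import env
import cv2
print(env.state()); print(env.tip_extent)
for n in("top","scene"):
    c=env.read_camera(n); cv2.imwrite(f"pics/{n}0.png",c["color"][:,:,::-1]); print(n,c["K"],c["R"],c["t"])
c=env.read_camera("wrist");print(c["K"],c["hand_eye"])
E
```

```text
pics
{'t': 0.0, 'joints': array([-1.41556711e+00,  4.91572655e-01,  1.55944214e+00,  1.14769560e-05,
        1.09171344e+00, -1.05595748e-01]), 'qvel': array([-0.00033247, -0.00177649, -0.00146037, -0.00042222, -0.00017577,
        0.00086258]), 'tau': array([-1.30851407e-03, -6.12651873e+01, -2.58185077e+01,  6.91707619e-02,
        4.82239947e-02, -1.48829340e-04]), 'eef_pos': array([ 161.15808125, -603.57896407,  184.8561545 ]), 'tcp_rot': array([-3.14046447e+00, -1.29811883e-04,  2.60819595e-01]), 'ft_force': array([-0.18253561,  0.30796605, -0.2808498 ]), 'moment': array([ 4.67846541e-02, -5.27617808e-05, -2.25575153e-02]), 'grip_force': 0.0, 'opening': 1.0004485030276729}
8.0
top [[530.30870995   0.         319.33630697]
 [  0.         530.30870995 239.61185805]
 [  0.           0.           1.        ]] [[-0.00989203 -0.99984418 -0.01462084]
 [-0.9914528   0.01170913 -0.12993939]
 [ 0.13009034  0.01321051 -0.99141413]] [   9.39002074  600.20995215 1380.97239983]
scene [[445.87422043   0.         316.99420584]
 [  0.         445.87422043 241.42271056]
 [  0.           0.           1.        ]] [[-0.53583256  0.84431955  0.00282236]
 [ 0.72007297  0.45872203 -0.52064288]
 [-0.44088364 -0.2769451  -0.85376989]] [ 309.38483058 -385.51374729 1367.92265276]
[[359.70049694   0.         319.70785964]
 [  0.         359.70049694 237.93080146]
 [  0.           0.           1.        ]] [[ 5.86962554e-04 -9.69451015e-01 -2.45284296e-01  6.79875864e+01]
 [ 9.99998436e-01  1.59874232e-04  1.76110500e-03 -9.03626344e-01]
 [-1.66809039e-03 -2.45284946e-01  9.69449593e-01 -1.99815396e+02]
 [ 0.00000000e+00  0.00000000e+00  0.00000000e+00  1.00000000e+00]]
```

View pics/top0.png

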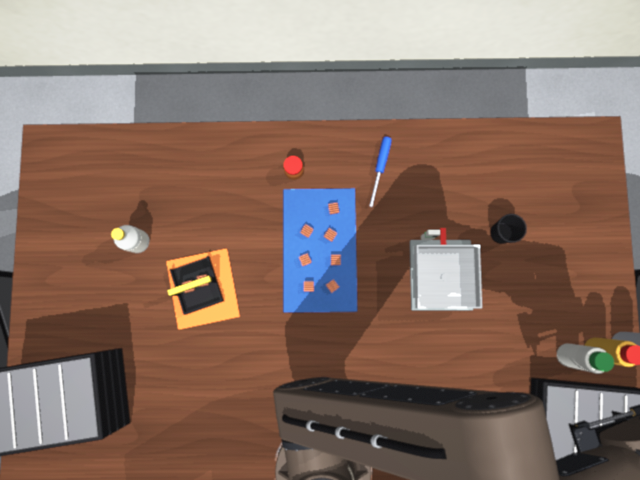

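View pics/scene0.png

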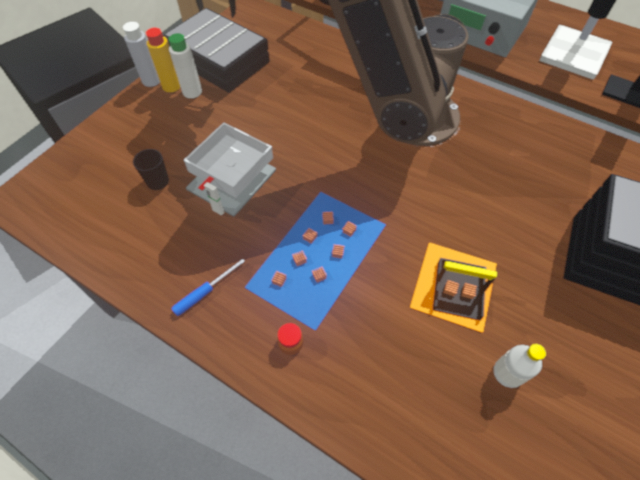

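```bash
cat > h.py <<'E'
import numpy as np, cv2
from cell import env
def ray(c,u,v,z):
    d=c["R"].T@np.linalg.inv(c["K"])@np.array([u,v,1.]); o=-c["R"].T@c["t"]
    return (o+d*(z-o[2])/d[2])[:2]
def hsv(c): return cv2.cvtColor(c["color"],cv2.COLOR_RGB2HSV)
def comps(c,lo,hi,amin=20,box=None,close=0):
    m=cv2.inRange(hsv(c),lo,hi)
    if close: m=cv2.morphologyEx(m,cv2.MORPH_CLOSE,np.ones((close,close)))
    if box: q=np.zeros_like(m); x0,y0,x1,y1=box; q[y0:y1,x0:x1]=m[y0:y1,x0:x1]; m=q
    return [k for k in cv2.findContours(m,cv2.RETR_EXTERNAL,cv2.CHAIN_APPROX_NONE)[0] if cv2.contourArea(k)>=amin]
def rect(c,k,z):
    "world min-area rectangle of a contour lying at height z: centre, size, angle deg of long side"
    p=np.array([ray(c,*q,z) for q in k[:,0]],np.float32)
    (x,y),(w,h),a=cv2.minAreaRect(p)
    if h>w: w,h,a=h,w,a+90
    return np.round([x,y,w,h,(a+90)%180-90],1)
def wristcam():
    from scipy.spatial.transform import Rotation as R
    s=env.state(); c=env.read_camera("wrist"); H=c["hand_eye"]
    Rt=R.from_euler("xyz",s["tcp_rot"]).as_matrix()
    Rc=Rt@H[:3,:3]; o=Rt@H[:3,3]+s["eef_pos"]
    c["R"]=Rc.T; c["t"]=-Rc.T@o; return c
E
python3 - <<'E'
from h import *
t=env.read_camera("top"); s=env.read_camera("scene")
for n,lo,hi,z in(("orange pad",(8,180,150),(20,255,255),4),("yellow",(22,150,120),(34,255,255),100),("mat",(100,120,60),(120,255,255),3)):
    for cn,c in(("top",t),("scene",s)):
        for k in comps(c,lo,hi,40,close=3): print(n,cn,cv2.boundingRect(k),rect(c,k,z))
for k in comps(t,(0,90,90),(18,230,255),25,(284,185,358,312),3): print("spare",rect(t,k,18+3))
for k in comps(s,(0,90,90),(18,230,255),25,(245,190,390,330),3): print("spare scene",rect(s,k,12))
# pan rim by brightness
for c,b in((t,(395,215,495,325)),(s,(180,118,280,215))):
    for k in comps(c,(0,0,110),(179,40,255),300,b): print("pan",cv2.boundingRect(k),rect(c,k,100))
for c in (t,s):
    for lo,hi in(((0,170,100),(4,255,255)),((174,170,100),(179,255,255))):
        for k in comps(c,lo,hi,15): print("red",cv2.boundingRect(k),rect(c,k,80))
a=cv2.resize(t["color"][225:345,140:260],None,fx=4,fy=4,interpolation=cv2.INTER_CUBIC)
b=cv2.resize(s["color"][230:340,400:520],None,fx=4,fy=4,interpolation=cv2.INTER_CUBIC)[:440]
im=np.zeros((480,960,3),np.uint8); im[:,:480]=a; im[:440,480:]=b
cv2.imwrite("pics/tray.png",cv2.resize(im,(800,400))[:,:,::-1])
E
```

```text
orange pad scene (410, 243, 87, 90) [475.7 322.8 193.3 173.1  11.4]
yellow scene (528, 343, 18, 18) [581.  516.9  35.9  32.6  17.5]
yellow scene (444, 261, 54, 19) [481.  336.2 115.1  26.4 -70.5]
yellow scene (147, 37, 32, 55) [ 317.9 -710.7  256.4   61.1   53.3]
mat top (283, 189, 74, 123) [ 5.790e+02  4.000e+00  3.380e+02  1.987e+02 -1.000e-01]
mat top (376, 137, 15, 36) [ 844.9 -177.7  103.7   25.1  -15.1]
mat scene (172, 283, 40, 32) [ 838.  -182.2  100.9   27.6  -15. ]
mat scene (246, 193, 139, 136) [579.7   3.9 337.4 198.3  -0. ]
spare [477.5  33.4  24.2  21.4  89.4]
spare [477.8 -29.9  23.5  23.   36.3]
spare [548.1 -38.6  24.4  21.6  -0.8]
spare [549.7  43.2  24.7  23.1  21.4]
spare [616.8 -25.7  25.3  23.7 -32. ]
spare [628.5  38.4  25.1  23.5 -33.9]
spare [689.7 -35.7  26.   23.    8.9]
spare [6.662e+02 2.000e-01 2.007e+02 1.769e+02 8.890e+01]
spare scene [794.6   3.5 182.4  78.9  90. ]
spare scene [690.4 -37.   26.3  23.3  10.7]
spare scene [628.9  37.9  23.1  23.1 -33.4]
spare scene [618.6 -26.1  25.3  24.5  33.9]
spare scene [548.5  41.8  27.   21.   18.6]
spare scene [547.7 -40.8  27.   24.8   1.8]
spare scene [476.2  32.5  30.3  24.9  -1. ]
spare scene [477.  -30.1  28.2  20.8  32.5]
spare scene [580.6   5.  392.3 383.9  32.5]
pan (410, 229, 72, 82) [ 513.1 -316.5  205.7  179.8   -0.6]
pan (184, 123, 92, 92) [ 535.5 -298.5  242.4  219.1   -1.3]
red (621, 345, 19, 20) [ 296.4 -774.    46.9   44.6   -5. ]
red (440, 228, 6, 16) [ 602.  -317.3   39.5   12.9   -2.3]
red (283, 155, 20, 20) [796.7  71.5  50.   49.2  43.9]
red (278, 324, 24, 22) [813.4  79.5  49.2  41.2 -84.9]
red (486, 37, 7, 8) [-349.1   67.8   41.7   15.8    5.2]
red (147, 28, 14, 9) [ 202.4 -869.5   44.9   41.    56.8]
red (280, 324, 20, 16) [801.3  75.7  41.1  29.7 -71.9]
```

View pics/tray.png

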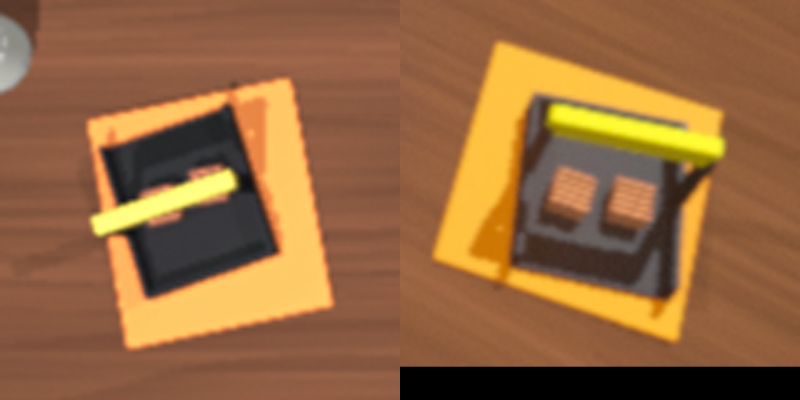

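Request:
carry_out([
  [43, -22, -10, 0, 0],
  [43, -22, -10, 0, 0],
  [43, -22, -10, 0, 0],
  [43, -22, -10, 0, 0],
  [43, -22, -10, 0, 0],
  [43, -22, -10, 0, 0],
  [43, -22, -10, 0, 0],
  [43, -22, 0, 0, 0],
  [40, -22, 0, 0, 0],
  [0, 0, 0, 0, 0],
  [0, 0, 0, 0, 0],
])

```text
t: 1.35
eef_pos: [481.6, -312.8, 255.2]
tcp_rot: [-3.141, 0.0, 0.263]
ft_force: [-1.5, -0.3, -0.7]
opening: 1.0
grip_force: 0.0
```

Run:
```python
from h import *
print(env.state()["eef_pos"],env.state()["tcp_rot"],env.state()["joints"])
c=wristcam(); cv2.imwrite("pics/pan1.png",c["color"][:,:,::-1])
np.savez("pan1.npz",**{k:c[k] for k in("K","R","t")})
t=env.read_camera("top")
for k in comps(t,(20,60,60),(38,255,255),20,close=3): print("y",cv2.boundingRect(k),rect(t,k,100))
for k in comps(t,(6,110,110),(22,255,255),400,(150,230,260,340),5): print("pad",cv2.boundingRect(k),rect(t,k,4))
```

```text
[ 481.55270634 -312.78965743  255.24552891] [-3.14145468e+00  3.85394592e-04  2.63038079e-01] [-6.90948266e-01  3.54841208e-01  1.59092498e+00 -2.52047572e-04
  1.19616196e+00  6.16902280e-01]
y (586, 339, 48, 28) [ 303.9 -711.9  114.8   65.9   82.6]
y (216, 287, 22, 33) [433.  244.4  72.8  55.2  11.5]
y (167, 275, 45, 21) [479.  333.5 116.7  21.1 -71.1]
y (111, 228, 14, 12) [614.4 522.9  34.4  28.7  89.3]
pad (150, 230, 110, 110) [487.5 320.  304.1 296.6  89.5]
```

View pics/pan1.png

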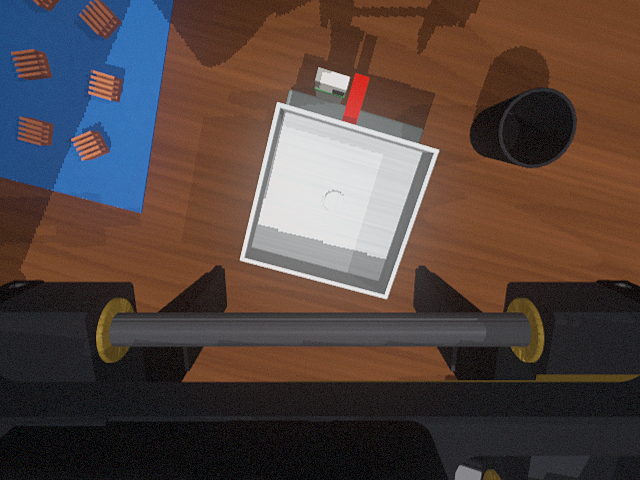

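Run:
```python
from h import *
c=dict(np.load("pan1.npz"))
p=np.array([ray(c,u,v,100) for u,v in((279,104),(438,151),(387,298),(241,261))]);print(p.round(1),p.mean(0),np.linalg.norm(np.roll(p,-1,0)-p,axis=1))
d=p[1]-p[2]; print(np.degrees(np.arctan2(d[1],d[0])))
print("penpot",ray(c,523,128,90),"post",ray(c,333,77,106))
```

```text
[[ 574.6 -248.2]
 [ 573.  -405.4]
 [ 415.3 -404.5]
 [ 415.4 -246. ]] [ 494.55547324 -326.01814807] [157.27595523 157.66951011 158.49491154 159.21707855]
-0.3383789664302448
penpot [ 615.79577601 -481.03688571] post [ 609.0146803  -290.45212124]
```

Request:
carry_out([
  [12, -46, 0, 0, 0],
  [12, -46, 0, 0, 0],
  [12, -46, 0, 0, 0],
  [12, -46, 0, 0, 0],
  [12, -46, 0, 0, 0],
  [12, -46, 0, 0, 0],
  [12, -46, 0, 0, 0],
  [12, -46, 0, 0, 0],
  [12, -46, 0, 0, 0],
  [12, -46, 0, 0, 0],
  [12, -46, 0, 0, 0],
  [12, -46, 0, 0, 0],
])

```text
t: 2.65
eef_pos: [478.1, 257.5, 255.6]
tcp_rot: [3.141, -0.0, 0.259]
ft_force: [-0.7, -0.9, 0.9]
opening: 1.002
grip_force: 0.0
```

Request:
carry_out([
  [20, -46, 0, 0, 0],
  [0, 0, 0, -8.5, 0],
  [0, 0, 0, -8.5, 0],
  [0, 0, 0, -8.5, 0],
  [0, 0, 0, -8.5, 0],
  [0, 0, 0, -8.5, 0],
  [0, 0, 0, -8.5, 0],
  [0, 0, 0, -8.5, 0],
  [0, 0, 0, -8.5, 0],
  [0, 0, 0, -8.5, 0],
  [0, 0, 0, -8.5, 0],
  [0, 0, 0, -8.5, 0],
])

```text
t: 3.85
eef_pos: [486.1, 304.9, 255.4]
tcp_rot: [-3.142, 0.0, 1.896]
ft_force: [0.1, 0.0, 0.1]
opening: 1.0
grip_force: 0.0
```

Request:
carry_out([
  [0, 0, 0, 0, 0],
  [0, 0, 0, 0, 0],
])

```text
t: 4.05
eef_pos: [485.9, 305.4, 255.4]
tcp_rot: [3.142, 0.0, 1.887]
ft_force: [0.2, 0.1, 0.4]
opening: 1.004
grip_force: 0.0
```

Run:
```python
from h import *
print(env.state()["eef_pos"],env.state()["tcp_rot"],env.state()["joints"])
c=wristcam(); cv2.imwrite("pics/tray1.png",c["color"][:,:,::-1])
np.savez("tray1.npz",**{k:c[k] for k in("K","R","t")})
for k in comps(c,(20,60,60),(38,255,255),200,close=3): print("y",cv2.boundingRect(k),rect(c,k,100))
for k in comps(c,(8,110,110),(20,255,255),400,close=5): print("pad",cv2.boundingRect(k),rect(c,k,4))
```

```text
[485.85503315 305.42422828 255.41313663] [3.14157004e+00 1.53676505e-04 1.88672869e+00] [ 4.46203048e-01  3.54026310e-01  1.59173532e+00 -1.66909297e-04
  1.19582857e+00  1.30331810e-01]
y (398, 374, 242, 9) [756.4 199.8 272.   10.4  18.1]
y (507, 298, 38, 65) [738.7 256.4  82.   36.9 -59. ]
y (96, 298, 38, 65) [310.5 116.   81.5  37.1 -84.7]
y (240, 107, 162, 146) [472.2 333.6 148.8 132.6  11.4]
y (522, 15, 49, 46) [626.5 523.2  43.5  33.9  43.7]
pad (455, 457, 46, 23) [847.6 -10.8  71.4  42.   18.1]
pad (320, 347, 312, 35) [769.7 155.5 446.5  54.8  18.1]
pad (182, 347, 33, 35) [398.2  30.6  72.7  28.5  77.5]
pad (0, 0, 640, 363) [450.4 339.4 847.  457.7  26.4]
```

View pics/tray1.png

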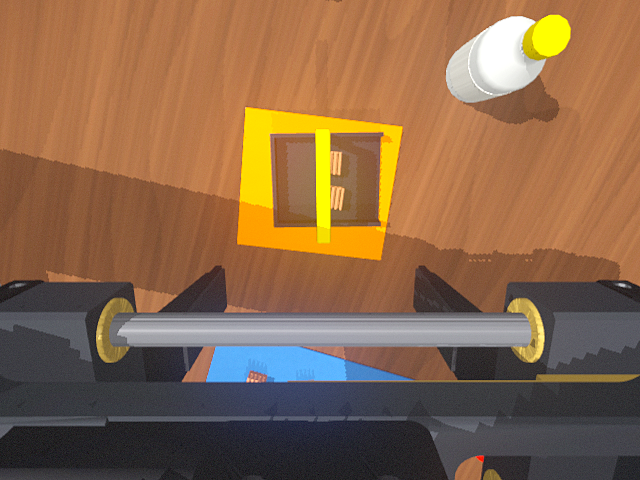

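Run:
```python
from h import *
c=dict(np.load("tray1.npz"))
im=cv2.imread("pics/tray1.png")[95:270,230:410]
cv2.imwrite("pics/tray1c.png",cv2.resize(im,(617,600),interpolation=cv2.INTER_CUBIC))
for u,v in((316,129),(330,129),(330,242),(317,242)): print("bar",ray(c,u,v,100).round(1))
for u,v in((271,134),(272,226),(382,133),(380,226)): print("edge",ray(c,u,v,24).round(1),ray(c,u,v,4).round(1))
for u,v in((246,107),(403,126),(380,261),(237,244)): print("pad",ray(c,u,v,4).round(1))
```

```text
bar [455.4 385.3]
bar [468.  389.4]
bar [503.2 284.5]
bar [490.6 280.4]
edge [406.1 366.9] [403.4 366.6]
edge [437.6 263. ] [436.4 258. ]
edge [527.3 407.7] [530.2 409.4]
edge [563.5 304.3] [568.1 301.1]
pad [366.7 387. ]
pad [551.3 424.8]
pad [584.7 256.9]
pad [399.8 220.8]
```

View pics/tray1c.png

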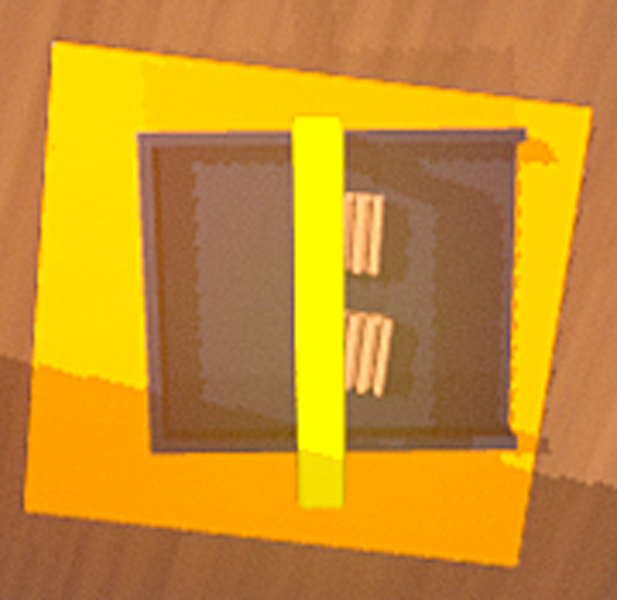

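Request:
carry_out([
  [30, 3, 20, -0.4, 0],
  [0, 0, 40, 0, 0],
  [0, 0, 40, 0, 0],
  [0, 0, 40, 0, 0],
  [0, 0, 20, 0, 0],
  [0, 0, 16, 0, 0],
  [0, 0, 0, 0, 0],
  [0, 0, 0, 0, 0.9],
  [0, 0, 0, 0, 1],
  [0, 0, 0, 0, 1],
  [0, 0, 0, 0, 1],
  [0, 0, 0, 0, 1],
])

```text
t: 5.3
eef_pos: [478.9, 335.8, 79.8]
tcp_rot: [3.141, -0.0, 1.899]
ft_force: [-0.4, 0.5, -0.1]
opening: 0.637
grip_force: 0.0
```

Request:
carry_out([
  [0, 0, 0, 0, 1],
  [0, 0, 0, 0, 1],
  [0, 0, 0, 0, 1],
  [0, 0, -5, 0, 1],
  [0, 0, -10, 0, 1],
  [0, 0, -15, 0, 1],
  [0, 0, 0, 0, 1],
])

```text
t: 6.0
eef_pos: [479.7, 336.3, 111.7]
tcp_rot: [3.138, -0.001, 1.9]
ft_force: [0.5, 0.5, 0.6]
opening: 0.052
grip_force: 0.0
```

Request:
carry_out([
  [0, 0, 0, 0, 0.6],
  [0, 0, 0, 0, 0.6],
  [0, 0, 0, 0, 0.6],
  [0, 0, 0, 0, 0.6],
  [0, 0, 0, 0, 0.6],
  [0, 0, 0, 0, 0.6],
])

```text
t: 6.6
eef_pos: [478.7, 335.7, 109.2]
tcp_rot: [-3.141, 0.0, 1.9]
ft_force: [0.2, 0.3, 0.6]
opening: 0.398
grip_force: 0.0
```

Run:
```python
from h import *
s=env.state();print(s["opening"])
c=env.read_camera("scene");b=cv2.resize(c["color"][200:340,380:540],(640,560),interpolation=cv2.INTER_CUBIC)
cv2.imwrite("pics/s2.png",b[:,:,::-1])
```

```text
0.39758688980390344
```

View pics/s2.png

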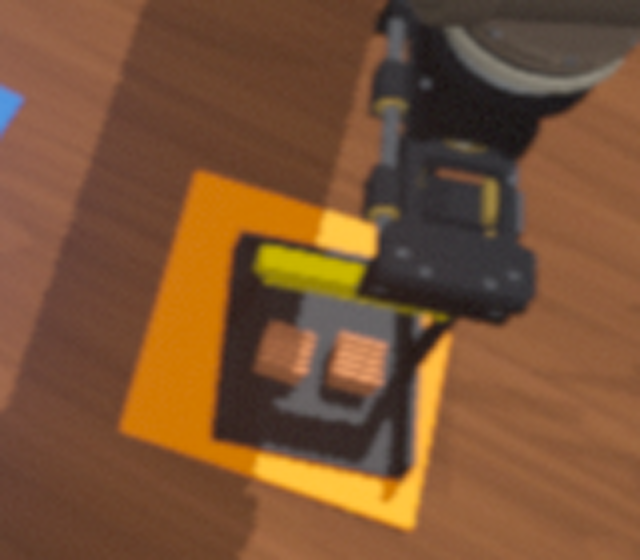

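Request:
carry_out([
  [0, 0, 15, 0, 0.6],
  [0, 0, 15, 0, 0.6],
  [0, 0, 0, 0, 0.6],
  [0, 0, 0, 0, 1],
  [0, 0, 0, 0, 1],
  [0, 0, 0, 0, 1],
  [0, 0, 0, 0, 1],
  [0, 0, 0, 0, 1],
  [0, 0, 0, 0, 1],
  [0, 0, 0, 0, 1],
])

```text
t: 7.65
eef_pos: [478.7, 335.8, 79.4]
tcp_rot: [3.142, 0.0, 1.9]
ft_force: [0.3, 0.2, -0.8]
opening: 0.006
grip_force: 0.0
```

Run:
```python
from h import *
w=wristcam()["color"];c=env.read_camera("scene")["color"]
b=cv2.resize(c[200:340,380:540],(400,350),interpolation=cv2.INTER_CUBIC)
im=np.zeros((350,800,3),np.uint8); im[:300,:400]=cv2.resize(w,(400,300)); im[:,400:]=b
cv2.imwrite("pics/s3.png",im[:,:,::-1])
```

```text
(no output)
```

View pics/s3.png

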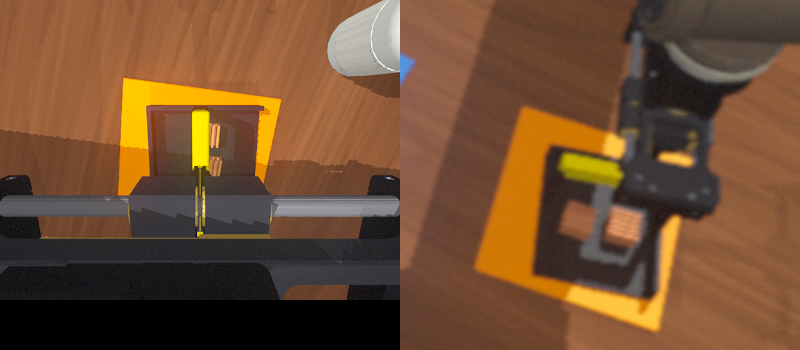

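Request:
carry_out([
  [0, 0, 0, 0, 1],
  [0, 0, -5, 0, 1],
  [0, 0, -5, 0, 1],
  [0, 0, 0, 0, 1],
  [0, 0, 0, 0, 1],
])

```text
t: 8.25
eef_pos: [478.8, 335.8, 89.6]
tcp_rot: [3.141, 0.0, 1.9]
ft_force: [-0.6, -0.1, 0.7]
opening: 0.002
grip_force: 0.0
```

Run:
```python
from h import *
s=env.state();print(s["opening"],s["grip_force"],s["ft_force"],s["eef_pos"])
c=wristcam();b=cv2.resize(c["color"][150:400,200:440],(576,600),interpolation=cv2.INTER_CUBIC)
cv2.imwrite("pics/w4.png",b[:,:,::-1])
```

```text
0.0015147303972731804 0.0 [-0.56947701 -0.12335162  0.70009702] [478.81090773 335.7850079   89.64311671]
```

View pics/w4.png

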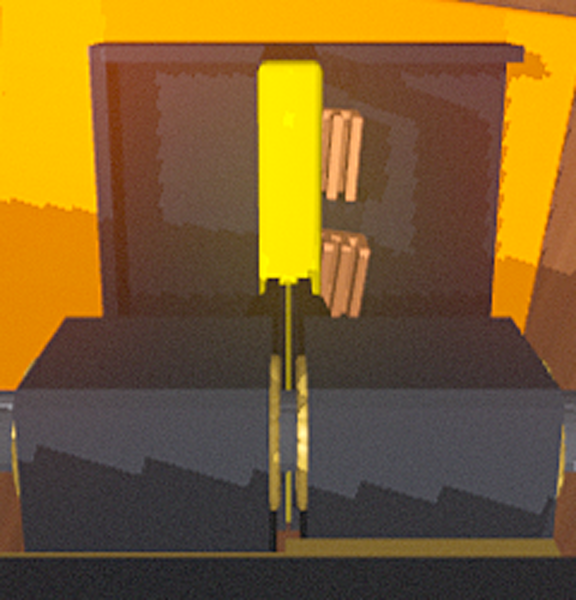

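Request:
carry_out([
  [0, 0, -20, 0, 0.6],
  [0, 0, 0, 0, 0.6],
  [0, 0, 0, 0, 0.6],
  [0, 0, 0, 0, 0.6],
  [0, 0, 0, 0, 0.6],
  [0, 0, 10, 0, 0.6],
  [0, 0, 15, 0, 0.6],
  [0, 0, 15, 0, 0.6],
  [0, 0, 15, 0, 0.6],
  [0, 0, 0, 0, 0.6],
])

```text
t: 9.3
eef_pos: [477.6, 335.1, 51.9]
tcp_rot: [-3.138, 0.001, 1.9]
ft_force: [0.1, -0.4, 0.4]
opening: 0.4
grip_force: 0.0
```

Request:
carry_out([
  [0, 0, 8, 0, 0.6],
  [0, 0, 0, 0, 0.6],
  [0, 0, 0, 0, 0.8],
  [0, 0, 0, 0, 1],
  [0, 0, 0, 0, 1],
  [0, 0, 0, 0, 1],
  [0, 0, 0, 0, 1],
  [0, 0, 0, 0, 1],
  [0, 0, 0, 0, 1],
])

```text
t: 10.2
eef_pos: [478.9, 335.8, 46.6]
tcp_rot: [3.141, 0.0, 1.9]
ft_force: [-0.7, -0.5, 3.8]
opening: 0.147
grip_force: 30.0
```

Request:
carry_out([
  [0, 0, -3, 0, 1],
  [0, 0, -5, 0, 1],
  [0, 0, -7, 0, 1],
  [0, 0, 0, 0, 1],
  [0, 0, 0, 0, 1],
])

```text
t: 10.7
eef_pos: [478.8, 335.8, 61.6]
tcp_rot: [3.141, 0.0, 1.9]
ft_force: [-0.2, 0.3, -3.1]
opening: 0.148
grip_force: 30.0
```

Run:
```python
from h import *
s=env.state();print(s["opening"],s["grip_force"],s["ft_force"],s["moment"],s["eef_pos"])
w=wristcam()["color"];c=env.read_camera("scene")["color"]
b=cv2.resize(c[200:340,380:540],(400,350),interpolation=cv2.INTER_CUBIC)
im=np.zeros((350,800,3),np.uint8); im[:300,:400]=cv2.resize(w,(400,300)); im[:,400:]=b
cv2.imwrite("pics/s5.png",im[:,:,::-1])
```

```text
0.14811598136198972 29.999236464500427 [-0.19988755  0.28844885 -3.05672036] [-0.01852303 -0.13644296  0.01194683] [478.76852771 335.77091653  61.60504832]
```

View pics/s5.png

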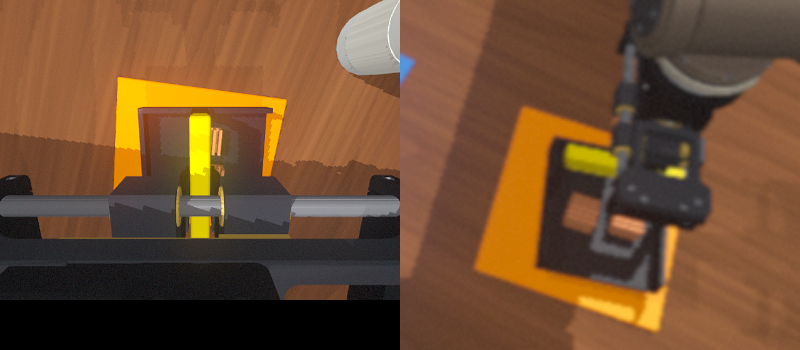

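Request:
carry_out([
  [0, 0, -8, 0, 1],
  [0, 0, -16, 0, 1],
  [0, 0, -24, 1, 1],
  [0, 0, -26, 3, 1],
  [0, 0, -26, 4, 1],
  [0, 0, -20, 4, 1],
  [0, 0, -11, 4, 1],
  [0, 0, -4, 3, 1],
  [0, 0, 0, 0, 1],
  [0, 0, 0, 0, 1],
])

```text
t: 11.8
eef_pos: [478.6, 335.6, 196.4]
tcp_rot: [-3.141, 0.0, 1.57]
ft_force: [-0.2, 0.6, -2.9]
opening: 0.15
grip_force: 30.0
```

Request:
carry_out([
  [-8, 0, 0, 0, 1],
  [-18, 0, 0, 0, 1],
  [-28, 0, 0, 0, 1],
  [-36, 0, 0, 0, 1],
  [-40, 0, 0, 0, 1],
  [-40, 0, 0, 0, 1],
  [-40, 0, 0, 0, 1],
  [-40, 0, 0, 0, 1],
  [-40, 0, 0, 0, 1],
  [-40, 0, 0, 0, 1],
  [-40, 0, 0, 0, 1],
  [-40, 0, 0, 0, 1],
])

```text
t: 13.0
eef_pos: [476.4, -76.7, 196.4]
tcp_rot: [-3.141, 0.0, 1.568]
ft_force: [0.9, 0.0, -2.4]
opening: 0.145
grip_force: 30.0
```

Request:
carry_out([
  [-40, 0, 0, 0, 1],
  [-40, 0, 0, 0, 1],
  [-40, 0, 0, 0, 1],
  [-40, 0, 0, 0, 1],
  [-36, 0, 0, 0, 1],
  [-28, 0, 0, 0, 1],
  [-18, -4, 0, 0, 1],
  [-8, -8, 0, 0, 1],
  [0, -12, 0, 0, 1],
  [0, -16, 0, 0, 1],
  [0, -16, 0, 0, 1],
  [0, -12, 0, 0, 1],
])

```text
t: 14.2
eef_pos: [407.4, -323.0, 196.7]
tcp_rot: [-3.141, -0.0, 1.569]
ft_force: [0.0, 0.6, -2.0]
opening: 0.146
grip_force: 30.0
```

Request:
carry_out([
  [0, 0, 0, 0, 1],
  [0, 0, 0, 0, 1],
])

```text
t: 14.4
eef_pos: [409.0, -324.0, 196.8]
tcp_rot: [3.141, 0.001, 1.568]
ft_force: [0.8, -0.7, -2.4]
opening: 0.147
grip_force: 30.0
```

Request:
carry_out([
  [-2, -4, 5, 0, 1],
  [0, 0, 12, 0, 1],
  [0, 0, 15, 0, 1],
  [0, 0, 12, 0, 1],
  [0, 0, 6, 0, 1],
  [0, 0, 2, 0, 1],
  [0, 0, 0, 0, 1],
  [0, 0, 0, 0, 1],
])

```text
t: 15.2
eef_pos: [405.1, -326.2, 144.8]
tcp_rot: [3.141, 0.001, 1.568]
ft_force: [-0.6, 0.7, -2.9]
opening: 0.145
grip_force: 30.0
```

Request:
carry_out([
  [0, 0, 2, 0, 1],
  [0, 0, 2, 0, 1],
  [0, 0, 2, 0, 1],
  [0, 0, 0, 0, 1],
  [0, 0, 0, 0, 1],
  [0, 0, 0, 0, 1],
])

```text
t: 15.8
eef_pos: [404.9, -326.1, 138.5]
tcp_rot: [3.142, 0.0, 1.568]
ft_force: [0.2, -0.5, -1.5]
opening: 0.146
grip_force: 30.0
```

Request:
carry_out([
  [0, 0, 2, 0, 1],
  [0, 0, 2, 0, 1],
  [0, 0, 2, 0, 1],
  [0, 0, 0, 0, 1],
  [0, 0, 0, 0, 1],
  [0, 0, 0, 0, 1],
])

```text
t: 16.4
eef_pos: [404.9, -326.1, 132.5]
tcp_rot: [3.142, 0.0, 1.568]
ft_force: [-0.3, 0.0, -0.2]
opening: 0.145
grip_force: 30.0
```

Request:
carry_out([
  [0, 0, 2, 0, 1],
  [0, 0, 2, 0, 1],
  [0, 0, 0, 0, 1],
  [0, 0, 0, 0, 0.82],
  [0, 0, 0, 0, 0.82],
  [0, 4, 0, 0, 0.82],
  [0, 4, 0, 0, 0.82],
  [0, 4, 0, 0, 0.82],
  [0, 4, 0, 0, 0.82],
  [0, 0, 0, 0, 0.82],
])

```text
t: 17.4
eef_pos: [421.4, -326.1, 128.4]
tcp_rot: [-3.142, 0.0, 1.568]
ft_force: [-0.0, 0.6, 0.1]
opening: 0.178
grip_force: 1.1
```

Run:
```python
from h import *
s=env.state();print(s["opening"],s["grip_force"],s["ft_force"],s["moment"],s["eef_pos"])
w=wristcam()["color"];c=env.read_camera("scene")["color"]
b=cv2.resize(c[80:240,140:320],(450,400),interpolation=cv2.INTER_CUBIC)
im=np.zeros((400,800,3),np.uint8); im[:262,:350]=cv2.resize(w,(350,262)); im[:,350:]=b
cv2.imwrite("pics/s6.png",im[:,:,::-1])
```

```text
0.17753122724581408 1.118492207606323 [-0.03006755  0.56311555  0.11036338] [-0.09536779  0.0345163  -0.0125397 ] [ 421.38244107 -326.05050195  128.35267608]
```

View pics/s6.png

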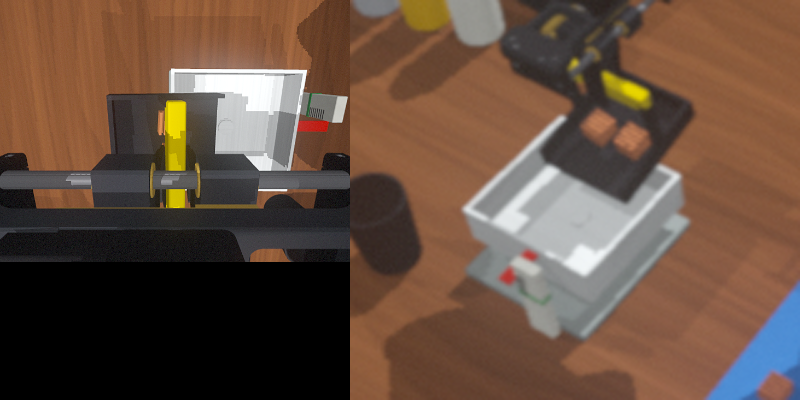

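Request:
carry_out([
  [0, 4, 0, 0, 0.79],
  [0, 4, 0, 0, 0.79],
  [0, 4, 0, 0, 0.79],
  [0, 4, 1, 0, 0.79],
  [0, 4, 1, 0, 0.765],
  [0, 4, 1, 0, 0.765],
  [0, 4, 1, 0, 0.765],
  [0, 3, 1, 0, 0.765],
  [0, 0, 0, 0, 0.765],
])

```text
t: 18.4
eef_pos: [452.2, -326.1, 123.2]
tcp_rot: [-3.142, -0.0, 1.568]
ft_force: [0.3, 0.9, 0.8]
opening: 0.232
grip_force: 0.1
```

Request:
carry_out([
  [0, 3, 1, 0, 0.75],
  [0, 4, 2, 0, 0.75],
  [0, 4, 2, 0, 0.745],
  [0, 3, 2, 0, 0.74],
  [0, 3, 2, 0, 0.735],
  [0, 3, 2, 0, 0.73],
  [0, 3, 2, 0, 0.73],
  [0, 0, 0, 0, 0.73],
  [0, 0, 0, 0, 0.73],
])

```text
t: 19.3
eef_pos: [474.8, -326.2, 110.3]
tcp_rot: [-3.141, -0.0, 1.568]
ft_force: [-0.6, 0.7, -0.0]
opening: 0.266
grip_force: 0.2
```

Run:
```python
from h import *
s=env.state();print(s["opening"],s["grip_force"],s["ft_force"],s["moment"],s["eef_pos"])
w=wristcam()["color"];c=env.read_camera("scene")["color"]
b=cv2.resize(c[80:240,140:320],(450,400),interpolation=cv2.INTER_CUBIC)
im=np.zeros((400,800,3),np.uint8); im[:262,:350]=cv2.resize(w,(350,262)); im[:,350:]=b
cv2.imwrite("pics/s7.png",im[:,:,::-1])
```

```text
0.26643656114293957 0.23473907494917512 [-0.5868032   0.67213112 -0.03246181] [ 0.00550009 -0.03565215 -0.00298275] [ 474.8055266  -326.16318031  110.31932302]
```

View pics/s7.png

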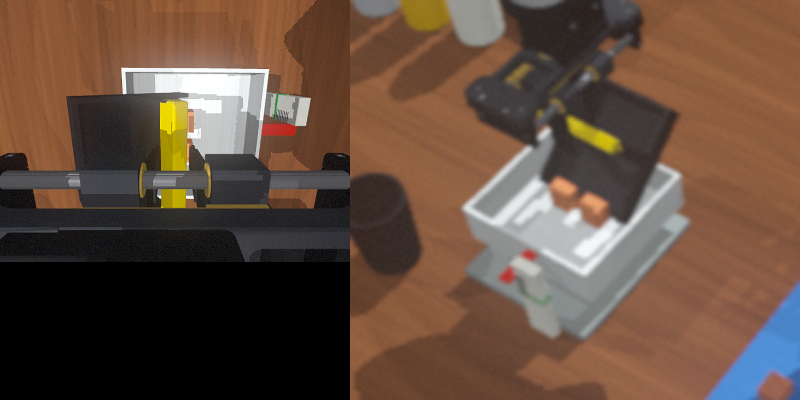

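Request:
carry_out([
  [0, 0, 0, 0, 0.73],
  [0, -3, -2, 0, 0.73],
  [0, -3, -2, 0, 0.735],
  [0, -3, -2, 0, 0.74],
  [0, -3, -2, 0, 0.745],
  [0, -4, -2, 0, 0.75],
  [0, -4, -2, 0, 0.755],
  [0, -4, -1, 0, 0.765],
  [0, -4, -1, 0, 0.77],
  [0, -4, -1, 0, 0.775],
  [0, -4, -1, 0, 0.78],
  [0, 0, 0, 0, 0.78],
])

```text
t: 20.6
eef_pos: [438.4, -326.2, 126.6]
tcp_rot: [-3.141, 0.0, 1.568]
ft_force: [0.1, 0.2, -0.7]
opening: 0.221
grip_force: 0.0
```

Request:
carry_out([
  [0, -4, -1, 0, 0.79],
  [0, -4, 0, 0, 0.8],
  [0, -4, 0, 0, 0.81],
  [0, -4, 0, 0, 0.82],
  [0, -4, 0, 0, 0.84],
  [0, -4, 0, 0, 0.86],
  [0, -2, 0, 0, 1],
  [0, -2, 0, 0, 1],
  [0, -1, 0, 0, 1],
  [0, 0, 0, 0, 1],
])

```text
t: 21.6
eef_pos: [409.8, -326.1, 127.4]
tcp_rot: [-3.142, 0.0, 1.568]
ft_force: [0.4, -0.1, -0.4]
opening: 0.146
grip_force: 30.0
```

Request:
carry_out([
  [0, -2, -6, 0, 1],
  [0, -2, -12, 0, 1],
  [0, 0, -20, 0, 1],
  [0, 0, -20, 0, 1],
  [0, 0, -12, 0, 1],
  [0, 0, -5, 0, 1],
  [0, 0, 0, 0, 1],
  [0, 0, 0, 0, 1],
])

```text
t: 22.4
eef_pos: [405.7, -325.8, 201.9]
tcp_rot: [-3.141, -0.001, 1.568]
ft_force: [-0.5, -0.7, -1.6]
opening: 0.147
grip_force: 30.0
```

Run:
```python
from h import *
s=env.state();print(s["opening"],s["grip_force"],s["ft_force"],s["moment"],s["eef_pos"])
c=env.read_camera("scene")["color"]
b=cv2.resize(c[60:240,120:360],(800,600),interpolation=cv2.INTER_CUBIC)
cv2.imwrite("pics/s8.png",b[:,:,::-1])
```

```text
0.14693252516282646 29.999317824840546 [-0.51091071 -0.70670977 -1.56659546] [-0.03411788 -0.10574679 -0.05255098] [ 405.6838041  -325.82371239  201.89048281]
```

View pics/s8.png

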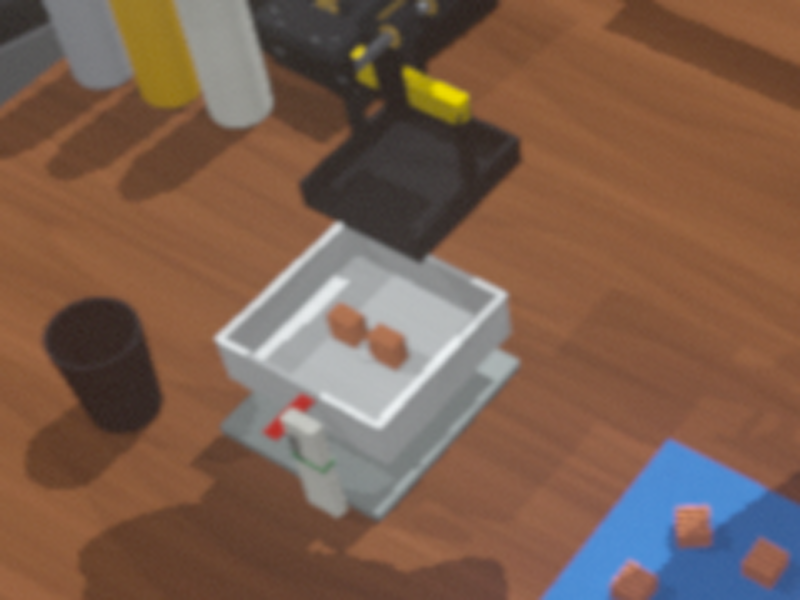

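Request:
carry_out([
  [10, 10, 0, 0, 1],
  [20, 15, 0, 0, 1],
  [30, 15, 0, 0, 1],
  [38, 15, 0, 0, 1],
  [42, 10, 0, 0, 1],
  [42, 0, 0, 0, 1],
  [42, 0, 0, 0, 1],
  [42, 0, 0, 0, 1],
  [42, 0, 0, 0, 1],
  [42, 0, 0, 0, 1],
  [42, 0, 0, 0, 1],
  [42, 0, 0, 0, 1],
])

```text
t: 23.65
eef_pos: [471.6, 110.2, 202.1]
tcp_rot: [-3.141, 0.0, 1.568]
ft_force: [0.6, -0.2, -1.3]
opening: 0.145
grip_force: 30.0
```

Request:
carry_out([
  [42, 0, 0, 0, 1],
  [42, 0, 0, 0, 1],
  [42, 0, 0, 0, 1],
  [38, 0, 0, 0, 1],
  [28, 0, 0, 0, 1],
  [16, 0, 0, 0, 1],
  [6, 0, 0, -2, 1],
  [0, 0, 10, -5, 1],
  [0, 0, 20, -4.6, 1],
  [0, 0, 20, 0, 1],
  [0, 0, 0, 0, 1],
  [0, 0, 0, 0, 1],
])

```text
t: 24.85
eef_pos: [472.9, 321.2, 152.7]
tcp_rot: [-3.141, 0.0, 1.77]
ft_force: [-0.8, 0.3, -1.7]
opening: 0.145
grip_force: 30.0
```

Run:
```python
from h import *
s=env.state();e=s["eef_pos"];print(s["ft_force"],e,np.degrees(s["tcp_rot"]))
y=s["tcp_rot"][2]; a=np.radians(11.4)
d=np.array([475.7,322.6])-5*np.array([np.cos(a),np.sin(a)])-e[:2]
print("tool shift",d@[np.cos(y),np.sin(y)],d@[np.sin(y),-np.cos(y)])
t=env.read_camera("top")
for k in comps(t,(20,60,60),(38,255,255),20,(150,220,260,340),close=3): print("y",cv2.boundingRect(k),rect(t,k,100))
```

```text
[-0.75251939  0.32840297 -1.67458098] [472.94370086 321.20564186 152.70438704] [-1.79976801e+02  1.57650019e-02  1.01427192e+02]
tool shift 0.8230060922731047 -2.0220839183989368
y (188, 278, 20, 10) [485.5 312.6  49.7  21.  -79.3]
```

Request:
carry_out([
  [1, -2, 10, 0, 1],
  [0, 0, 20, 0, 1],
  [0, 0, 25, 0, 1],
  [0, 0, 20, 0, 1],
  [0, 0, 12, 0, 1],
  [0, 0, 6, 0, 1],
  [0, 0, 3, 0, 1],
  [0, 0, 0, 0, 1],
  [0, 0, 0, 0, 1],
])

```text
t: 25.8
eef_pos: [470.9, 322.5, 57.1]
tcp_rot: [3.14, -0.0, 1.771]
ft_force: [-0.2, -0.5, -1.7]
opening: 0.147
grip_force: 30.0
```

Request:
carry_out([
  [0, 0, 2, 0, 1],
  [0, 0, 2, 0, 1],
  [0, 0, 1, 0, 1],
  [0, 0, 0, 0, 1],
  [0, 0, 0, 0, 1],
])

```text
t: 26.3
eef_pos: [470.6, 322.4, 51.4]
tcp_rot: [-3.142, 0.0, 1.771]
ft_force: [0.3, -0.9, -0.9]
opening: 0.146
grip_force: 30.0
```

Request:
carry_out([
  [0, 0, 1, 0, 1],
  [0, 0, 1, 0, 1],
  [0, 0, 0, 0, 1],
  [0, 0, 0, 0, 1],
])

```text
t: 26.7
eef_pos: [470.6, 322.4, 49.4]
tcp_rot: [3.142, 0.0, 1.77]
ft_force: [-0.1, 0.3, -1.2]
opening: 0.144
grip_force: 30.0
```

Request:
carry_out([
  [0, 0, 1, 0, 1],
  [0, 0, 1, 0, 1],
  [0, 0, 0, 0, 1],
  [0, 0, 0, 0, 1],
])

```text
t: 27.1
eef_pos: [470.5, 322.3, 47.4]
tcp_rot: [-3.142, 0.0, 1.771]
ft_force: [0.1, -0.2, -0.6]
opening: 0.145
grip_force: 30.0
```

Request:
carry_out([
  [0, 0, 1, 0, 1],
  [0, 0, 0, 0, 1],
  [0, 0, 0, 0, 1],
])

```text
t: 27.4
eef_pos: [470.5, 322.3, 46.4]
tcp_rot: [-3.142, 0.0, 1.77]
ft_force: [-0.6, -0.2, -1.8]
opening: 0.145
grip_force: 30.0
```

Request:
carry_out([
  [0, 0, 1, 0, 1],
  [0, 0, 0, 0, 1],
  [0, 0, 0, 0, 1],
])

```text
t: 27.7
eef_pos: [470.5, 322.3, 45.4]
tcp_rot: [-3.142, 0.0, 1.77]
ft_force: [0.1, -0.4, -1.9]
opening: 0.144
grip_force: 30.0
```

Request:
carry_out([
  [0, 0, 1, 0, 1],
  [0, 0, 1, 0, 1],
  [0, 0, 0, 0, 1],
  [0, 0, 0, 0, 1],
])

```text
t: 28.1
eef_pos: [471.1, 322.5, 44.3]
tcp_rot: [3.14, -0.0, 1.77]
ft_force: [0.3, -1.0, 9.7]
opening: 0.145
grip_force: 30.0
```

Request:
carry_out([
  [0, 0, 1, 0, 1],
  [0, 0, 1, 0, 1],
  [0, 0, 0, 0, 1],
  [0, 0, 0, 0, 1],
])

```text
t: 28.5
eef_pos: [471.2, 322.6, 44.2]
tcp_rot: [3.139, -0.001, 1.771]
ft_force: [-6.1, -5.5, 31.3]
opening: 0.146
grip_force: 30.0
```

Run:
```python
from h import *
s=env.state();print(s["ft_force"],s["moment"],s["eef_pos"])
t=wristcam()
for k in comps(t,(24,120,120),(38,255,255),300,(200,60,440,300),close=1): 
    print(cv2.boundingRect(k),cv2.minAreaRect(k))
```

```text
[-6.122666   -5.46387944 31.34724144] [-0.98278357  1.13317593  0.0402437 ] [471.1861669  322.56259255  44.22793064]
(302, 183, 36, 117) ((319.5, 241.0), (116.0, 35.0), 90.0)
(200, 125, 52, 118) ((225.5, 183.5), (117.0, 51.0), 90.0)
```

Request:
carry_out([
  [0, 0, -2, 0, 1],
  [0, 0, -1, 0, 1],
  [0, 0, 0, 0, 1],
  [0, 0, 0, 0, 0.8],
  [0, 0, 0, 0, 0.6],
  [0, 0, 0, 0, 0.4],
  [0, 0, 0, 0, 0.3],
  [0, 0, 0, 0, 0.3],
  [0, 0, 0, 0, 0.3],
])

```text
t: 29.45
eef_pos: [470.5, 322.3, 44.3]
tcp_rot: [-3.142, 0.0, 1.771]
ft_force: [0.0, 0.0, 0.4]
opening: 0.568
grip_force: 0.0
```

Request:
carry_out([
  [0, 0, -10, 0, 0.3],
  [0, 0, -30, 0, 0.3],
  [0, 0, -40, 0, 0.3],
  [0, 0, -45, 0, 0],
  [0, 0, -45, 0, 0],
  [0, 0, -45, 0, 0],
  [-20, 0, 0, 0, 0],
  [0, 0, 0, 0, 0],
  [0, 0, 0, 0, 0],
])

```text
t: 30.35
eef_pos: [474.2, 302.6, 259.5]
tcp_rot: [-3.141, 0.0, 1.77]
ft_force: [-0.8, -0.0, -0.2]
opening: 0.999
grip_force: 0.0
```

Run:
```python
from h import *
s=env.state();print(s["eef_pos"],s["opening"])
c=wristcam();hs=hsv(c)
cv2.imwrite("pics/w9.png",c["color"][:,:,::-1]);np.savez("w9.npz",**{k:c[k] for k in("K","R","t","color")})
for k in comps(c,(28,150,120),(34,255,255),300,(150,0,500,265)): print("bar",cv2.boundingRect(k),rect(c,k,104))
m=cv2.inRange(hs,(0,0,0),(179,255,255))
for k in comps(c,(10,180,120),(34,255,255),3000,(100,0,540,265),5): print("pad",cv2.boundingRect(k),rect(c,k,4))
for k in comps(c,(0,0,0),(179,150,130),3000,(100,0,540,262),3): print("dark",cv2.boundingRect(k),rect(c,k,28))
```

```text
[474.20352222 302.58719032 259.50812101] 0.9994355987354114
bar (313, 141, 14, 87) [467.  334.1  84.   12.7 -78.3]
pad (246, 116, 158, 141) [476.1 320.1 201.5 176.   11.4]
```

```bash
cat >> h.py <<'E'
def spares(c=None):
    c=c or env.read_camera("top"); out=[]
    for k in comps(c,(0,70,60),(18,235,255),30,(270,175,372,325),2):
        r=rect(c,k,21)
        if 15<r[3] and r[2]<34: out.append(r)
    return out
def togo(x,y,yaw):
    s=env.state(); e=s["eef_pos"]; w=s["tcp_rot"][2]; d=np.array([x,y])-e[:2]
    print("eef",e.round(1),"yaw",round(np.degrees(w),1),"shift",(d@[np.cos(w),np.sin(w)]).round(1),(d@[np.sin(w),-np.cos(w)]).round(1),"turn",round(-(yaw-np.degrees(w)),1))
E
python3 - <<'E'
from h import *
for r in spares(): print(r)
s=env.read_camera("scene")
for k in comps(s,(0,70,60),(18,235,255),20,(180,118,280,215),2): print(cv2.boundingRect(k),rect(s,k,62))
togo(477.5,33,90)
togo(477.5,-30,90+34)
E
```

```text
(200, 184, 7, 9) [ 601.4 -330.6   25.8   15.2   40.2]
(220, 152, 22, 19) [ 491.9 -328.5   77.9   29.3   88.8]
(180, 118, 100, 97) [ 502.1 -335.1  345.7  282.3   34.9]
eef [474.2 303.1 258.7] yaw 101.5 shift -265.4 -50.4 turn 11.5
eef [474.2 303.1 258.7] yaw 101.5 shift -327.1 -62.9 turn -22.5
```

Request:
carry_out([
  [0, 0, 0, 5.7, 0.2],
  [0, 0, 0, 5.8, 0.4],
  [-30, 10, 0, 0, 0.4],
  [-44, 13, 0, 0, 0.4],
  [-44, 13, 0, 0, 0.4],
  [-44, 13, 0, 0, 0.4],
  [-44, 13, 0, 0, 0.4],
  [-44, 13, 0, 0, 0.4],
  [-44, 13, 0, 0, 0.4],
  [-44, 13, 0, 0, 0.4],
  [0, 0, 0, 0, 0.4],
  [0, 0, 0, 0, 0.4],
])

```text
t: 31.7
eef_pos: [575.1, -35.7, 258.5]
tcp_rot: [-3.14, -0.0, 1.568]
ft_force: [-0.3, 1.1, 0.0]
opening: 0.602
grip_force: 0.0
```

```bash
cat >> h.py <<'E'
def wspares(z=21):
    c=wristcam(); h=hsv(c); h2=dict(c)
    for k in comps(c,(0,70,60),(20,235,255),150,(0,0,640,262),5):
        r=rect(c,k,z)
        if r[3]>15 and r[2]<40: print(cv2.boundingRect(k),r)
    return c
E
python3 - <<'E'
from h import *
c=wspares(); cv2.imwrite("pics/w10.png",c["color"][:,:,::-1])
togo(575,-50,90)
t=env.read_camera("top")
for k in comps(t,(20,60,60),(38,255,255),20,(150,220,260,340),close=3): print("y",cv2.boundingRect(k),rect(t,k,104))
E
```

```text
eef [575.  -34.8 258.8] yaw 89.9 shift -15.2 0.0 turn -0.1
y (217, 304, 21, 16) [402.4 231.4  56.3  25.9 -48.9]
y (172, 281, 45, 16) [469.6 320.5 114.3  20.9 -78.5]
```

Run:
```python
from h import *
im=cv2.imread("pics/w10.png"); h=cv2.cvtColor(im,cv2.COLOR_BGR2HSV)
from h import env
c={"color":im[:,:,::-1].copy()}
for lo,hi in(((0,70,60),(20,235,255)),((90,60,20),(130,255,255))):
    for k in comps(c,lo,hi,80,(0,0,640,262)): print(lo,cv2.boundingRect(k),cv2.contourArea(k))
m=cv2.inRange(h,(100,100,30),(125,255,255)); print(cv2.boundingRect(m))
```

```text
(0, 70, 60) (298, 198, 12, 21) 106.5
(0, 70, 60) (408, 193, 18, 23) 183.5
(0, 70, 60) (341, 183, 21, 24) 142.5
(0, 70, 60) (351, 128, 30, 30) 443.5
(0, 70, 60) (285, 125, 28, 28) 412.5
(0, 70, 60) (0, 0, 640, 262) 114270.0
(90, 60, 20) (180, 85, 288, 164) 44182.5
(0, 85, 639, 390)
```

View pics/w10.png

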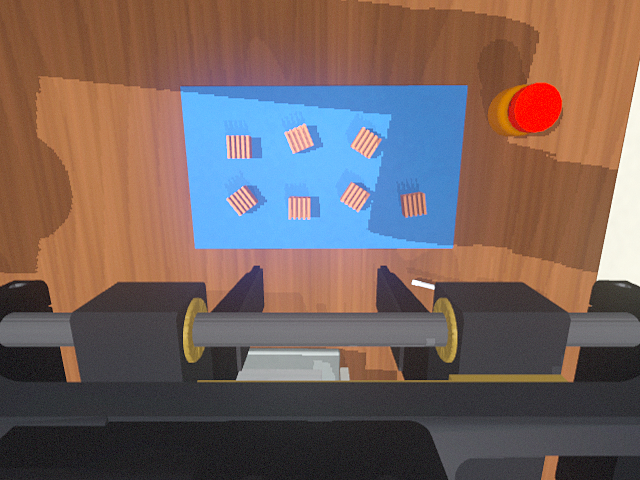

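```bash
cat >> h.py <<'E'
def blocks(c,box,z=21,amin=150):
    "non-blue blobs inside the mat's hull"
    b=cv2.inRange(hsv(c),(95,90,20),(128,255,255)); q=np.zeros_like(b); x0,y0,x1,y1=box; q[y0:y1,x0:x1]=b[y0:y1,x0:x1]
    K=max(cv2.findContours(q,cv2.RETR_EXTERNAL,cv2.CHAIN_APPROX_NONE)[0],key=cv2.contourArea)
    H=cv2.fillPoly(np.zeros_like(b),[cv2.convexHull(K)],255); H=cv2.erode(H,np.ones((5,5)))
    m=cv2.morphologyEx(H&~b,cv2.MORPH_CLOSE,np.ones((5,5))); m=cv2.morphologyEx(m,cv2.MORPH_OPEN,np.ones((3,3)))
    out=[rect(c,k,z) for k in cv2.findContours(m,cv2.RETR_EXTERNAL,cv2.CHAIN_APPROX_NONE)[0] if cv2.contourArea(k)>=amin]
    for r in out: print(r)
    return out
E
python3 - <<'E'
from h import *
print("wrist");blocks(wristcam(),(150,60,500,262))
print("top");blocks(env.read_camera("top"),(270,175,372,325),amin=30)
print("scene");blocks(env.read_camera("scene"),(240,185,392,332),amin=30)
togo(0,0,90)
E
```

```text
wrist
[548.7 -39.2  28.6  27.  -90. ]
[688.7 -35.6  30.2  30.1   8.9]
[478.8 -29.8  30.7  27.5  37. ]
[616.3 -26.2  29.2  27.8 -33. ]
[478.7  33.6  29.6  26.3   0. ]
[628.2  38.   28.1  28.  -32.5]
[549.4  42.9  27.6  27.6 -68. ]
top
scene
[693.4 -33.5  35.2  33.   10. ]
[631.9  40.9  35.4  31.6  56.7]
[620.1 -23.   37.6  32.   57.4]
[553.3  44.2  37.3  27.   30.7]
[552.7 -38.2  37.6  33.7  -1.7]
[482.3  35.1  39.6  31.3   1.3]
[482.9 -28.   40.6  28.4  32.1]
eef [575.  -34.1 259.5] yaw 90.0 shift 34.4 -575.0 turn 0.0
```

Request:
carry_out([
  [-5, -26, 10, 0, 0.4],
  [0, 0, 35, 0, 0.4],
  [0, 0, 45, 0, 0.4],
  [0, 0, 45, 0, 0.4],
  [0, 0, 45, 0, 0.4],
  [0, 0, 40, 0, 0.4],
  [0, 0, 25, 0, 0.4],
  [0, 0, 15, 0, 0.4],
  [0, 0, 8, 0, 0.4],
  [0, 0, 0, 0, 0.4],
  [0, 0, 0, 0, 0.4],
])

```text
t: 33.05
eef_pos: [549.6, -40.1, -7.8]
tcp_rot: [3.141, 0.0, 1.57]
ft_force: [0.1, -0.3, 0.6]
opening: 0.601
grip_force: 0.0
```

Request:
carry_out([
  [0, 0, 4, 0, 0.4],
  [0, 0, 3, 0, 0.4],
  [0, 0, 2, 0, 0.4],
  [0, 0, 0, 0, 0.4],
])

```text
t: 33.45
eef_pos: [549.1, -40.4, -17.7]
tcp_rot: [-3.141, 0.0, 1.57]
ft_force: [1.0, -1.2, -0.0]
opening: 0.602
grip_force: 0.0
```

Request:
carry_out([
  [0, 0, 2, 0, 0.4],
  [0, 0, 0, 0, 0.4],
  [0, 0, 0, 0, 0.4],
])

```text
t: 33.75
eef_pos: [549.1, -40.4, -19.6]
tcp_rot: [-3.142, 0.0, 1.57]
ft_force: [-0.1, -0.4, -0.5]
opening: 0.602
grip_force: 0.0
```

Try closing here, which also tells the tip height.

Request:
carry_out([
  [0, 0, 2, 0, 0.4],
  [0, 0, 2, 0, 0.4],
  [0, 0, 0, 0, 0.4],
])

```text
t: 34.05
eef_pos: [549.0, -40.3, -23.9]
tcp_rot: [-3.141, 0.0, 1.57]
ft_force: [0.3, -0.2, 1.0]
opening: 0.599
grip_force: 0.0
```

Request:
carry_out([
  [0, 0, 0, 0, 0.6],
  [0, 0, 0, 0, 0.8],
  [0, 0, 0, 0, 1],
  [0, 0, 0, 0, 1],
  [0, 0, 0, 0, 1],
  [0, 0, 0, 0, 1],
])

```text
t: 34.65
eef_pos: [549.2, -40.3, -23.5]
tcp_rot: [3.141, 0.0, 1.57]
ft_force: [-0.8, 0.9, 0.8]
opening: 0.272
grip_force: 29.9
```

Request:
carry_out([
  [0, 0, -10, 0, 1],
  [0, 0, -30, 0, 1],
  [0, 0, -45, 0, 1],
  [0, 0, -40, 0, 1],
  [-20, -2, -25, 0, 1],
  [-40, -3, 0, 0, 1],
  [-46, -3, 0, 0, 1],
  [-46, -3, 0, 0, 1],
  [-46, -3, 0, 0, 1],
  [-30, -3, 0, 0, 1],
  [-8, 0, 0, 0, 1],
  [0, 0, 0, 0, 1],
])

```text
t: 35.85
eef_pos: [531.6, -277.0, 126.7]
tcp_rot: [3.142, 0.0, 1.568]
ft_force: [0.9, 1.0, -0.2]
opening: 0.274
grip_force: 29.9
```

Request:
carry_out([
  [0, 0, 15, 0, 1],
  [0, 0, 25, 0, 1],
  [0, 0, 25, 0, 1],
  [0, 0, 15, 0, 1],
  [0, 0, 10, 0, 1],
  [0, 0, 0, 0, 1],
  [0, 0, 0, 0, 1],
])

```text
t: 36.55
eef_pos: [532.3, -275.8, 37.1]
tcp_rot: [3.141, 0.0, 1.571]
ft_force: [-0.3, -0.3, -0.6]
opening: 0.273
grip_force: 29.9
```

Request:
carry_out([
  [0, 0, 4, 0, 1],
  [0, 0, 0, 0, 1],
  [0, 0, 0, 0, 0.65],
  [0, 0, 0, 0, 0.65],
  [0, 0, -5, 0, 0.65],
  [0, 0, -20, 0, 0.65],
  [0, 0, -40, 0, 0.65],
  [0, 0, -40, 0, 0.4],
  [0, 0, -20, 0, 0.4],
  [0, 0, 0, 0, 0.4],
])

```text
t: 37.55
eef_pos: [533.0, -277.0, 161.0]
tcp_rot: [3.137, 0.003, 1.57]
ft_force: [-1.0, 0.3, 0.1]
opening: 0.544
grip_force: 0.0
```

```bash
cat >> h.py <<'E'
def pan(c=None):
    c=c or env.read_camera("scene")
    for k in comps(c,(0,90,60),(18,235,255),25,(185,130,275,200),3):
        r=rect(c,k,60)
        if r[2]<120: print("pan blob",cv2.boundingRect(k),cv2.contourArea(k),r)
    for k in comps(c,(0,180,80),(6,255,255),8,(180,150,240,215)): print("ptr",cv2.boundingRect(k))
    for k in comps(c,(45,80,30),(85,255,255),4,(180,150,260,225)): print("green",cv2.boundingRect(k))
E
python3 - <<'E'
from h import *
pan()
print("top");
for r in spares(): print(r)
togo(477.5,-30,90)
E
```

```text
pan blob (231, 175, 10, 9) 42.5 [ 532.2 -281.4   26.8   17.2   -2.1]
pan blob (251, 173, 24, 27) 301.5 [ 510.7 -205.7   84.9   58.1   32.5]
pan blob (219, 153, 22, 17) 135.0 [ 490.9 -331.    76.    26.7   88.5]
pan blob (185, 133, 16, 27) 192.5 [ 500.2 -453.1   96.9   40.7   41.2]
top
[474.8  32.1  21.5  21.4  89.4]
[475.6 -32.8  24.1  24.1 -53.7]
[546.5  40.3  23.7  23.   21.4]
[613.5 -28.1  24.4  21.9 -34.2]
[625.   35.3  24.3  23.5 -34. ]
[686.3 -38.4  25.6  22.5  10.3]
eef [ 531.7 -276.2  157.5] yaw 89.9 shift 246.2 -54.5 turn -0.1
```

Request:
carry_out([
  [30, -9, 0, 0, 0.4],
  [45, -9, 0, 0, 0.4],
  [48, -9, 0, 0, 0.4],
  [48, -9, 0, 0, 0.4],
  [48, -9, 0, 0, 0.4],
  [27, -9, 0, 0, 0.4],
  [0, 0, 20, -7.2, 0.4],
  [0, 0, 30, -7.2, 0.4],
  [0, 0, 30, -7.2, 0.4],
  [0, 0, 30, -7.2, 0.4],
  [0, 0, 20, -7.2, 0.4],
  [0, 0, 10, 0, 0.4],
])

```text
t: 38.85
eef_pos: [476.6, -30.0, 14.9]
tcp_rot: [-3.138, -0.003, 2.2]
ft_force: [-0.3, -0.8, -0.5]
opening: 0.6
grip_force: 0.0
```

Request:
carry_out([
  [0, 0, 0, 0, 0.4],
])

```text
t: 38.95
eef_pos: [477.1, -30.1, 15.9]
tcp_rot: [-3.139, -0.002, 2.194]
ft_force: [0.1, 0.5, 1.0]
opening: 0.598
grip_force: 0.0
```

Run:
```python
from h import *
togo(478,-30,126)
```

```text
eef [477.1 -30.1  15.9] yaw 125.7 shift -0.4 0.7 turn -0.3
```

Request:
carry_out([
  [0, 1, 15, 0, 0.4],
  [0, 0, 15, 0, 0.4],
  [0, 0, 7, 0, 0.4],
  [0, 0, 2, 0, 0.4],
  [0, 0, 0, 0, 0.6],
  [0, 0, 0, 0, 0.8],
  [0, 0, 0, 0, 1],
  [0, 0, 0, 0, 1],
  [0, 0, 0, 0, 1],
  [0, 0, 0, 0, 1],
])

```text
t: 39.95
eef_pos: [479.1, -29.7, -21.3]
tcp_rot: [3.141, 0.0, 2.198]
ft_force: [-0.5, 0.5, 5.1]
opening: 0.271
grip_force: 30.0
```

Request:
carry_out([
  [0, 0, -10, 0, 1],
  [0, 0, -30, 0, 1],
  [0, 0, -45, 7.2, 1],
  [0, 0, -40, 7.2, 1],
  [0, 0, -25, 7.2, 1],
  [0, 0, 0, 7.2, 1],
  [0, 0, 0, 7.2, 1],
  [-30, -3, 0, 0, 1],
  [-46, -5, 0, 0, 1],
  [-46, -5, 0, 0, 1],
  [-46, -5, 0, 0, 1],
  [-46, -3, 0, 0, 1],
])

```text
t: 41.15
eef_pos: [457.0, -245.3, 129.1]
tcp_rot: [3.142, 0.0, 1.57]
ft_force: [1.1, -0.3, -0.6]
opening: 0.272
grip_force: 30.0
```

Request:
carry_out([
  [-26, 0, 0, 0, 1],
  [-6, 0, 5, 0, 1],
  [0, 0, 20, 0, 1],
  [0, 0, 25, 0, 1],
  [0, 0, 20, 0, 1],
  [0, 0, 12, 0, 1],
  [0, 0, 5, 0, 1],
  [0, 0, 0, 0, 1],
])

```text
t: 41.95
eef_pos: [457.7, -275.2, 41.4]
tcp_rot: [-3.141, -0.0, 1.57]
ft_force: [-0.6, 0.1, -0.3]
opening: 0.269
grip_force: 30.0
```

Request:
carry_out([
  [0, 0, 7, 0, 1],
  [0, 0, 4, 0, 1],
  [0, 0, 0, 0, 1],
  [0, 0, 0, 0, 0.65],
  [0, 0, 0, 0, 0.65],
  [0, 0, -5, 0, 0.65],
  [0, 0, -20, 0, 0.65],
  [0, 0, -40, 0, 0.65],
  [0, 0, -40, 0, 0.4],
  [0, 0, -20, 0, 0.4],
  [0, 0, 0, 0, 0.4],
])

```text
t: 43.05
eef_pos: [458.7, -276.4, 158.7]
tcp_rot: [3.137, 0.004, 1.57]
ft_force: [0.3, 0.1, 0.2]
opening: 0.55
grip_force: 0.0
```

Run:
```python
from h import *
pan()
print("top");
for r in spares(): print(r)
togo(478.3,33.5,90)
```

```text
pan blob (232, 176, 9, 9) 40.0 [ 534.9 -278.2   26.7   15.    -1.9]
pan blob (251, 173, 24, 27) 303.5 [ 512.9 -206.7   85.    58.1   35.3]
pan blob (249, 157, 10, 10) 47.5 [ 460.3 -278.8   31.3   17.7   -1.8]
pan blob (220, 154, 21, 17) 134.0 [ 492.9 -328.8   75.6   27.5   89.5]
pan blob (185, 130, 33, 32) 493.5 [ 492.4 -439.4  114.5   89.7   32.6]
top
eef [ 457.6 -275.5  155.6] yaw 89.9 shift 309.1 20.4 turn -0.1
```

Request:
carry_out([
  [30, 2, 0, 0, 0.4],
  [46, 3, 0, 0, 0.4],
  [48, 3, 0, 0, 0.4],
  [48, 3, 0, 0, 0.4],
  [48, 3, 0, 0, 0.4],
  [48, 3, 0, 0, 0.4],
  [32, 3, 0, 0, 0.4],
  [9, 0, 30, 0, 0.4],
  [0, 0, 40, 0, 0.4],
  [0, 0, 40, 0, 0.4],
  [0, 0, 20, 0, 0.4],
  [0, 0, 0, 0, 0.4],
])

```text
t: 44.35
eef_pos: [475.8, 33.5, 22.2]
tcp_rot: [-3.135, -0.0, 1.57]
ft_force: [0.4, -0.5, -0.4]
opening: 0.6
grip_force: 0.0
```

Run:
```python
from h import *
blocks(env.read_camera("scene"),(240,185,392,332),12,amin=30)
togo(478.3,33.5,90)
```

```text
[690.1 -36.7  35.6  33.3  10. ]
[628.1  38.6  36.3  31.8  56.7]
[616.6 -26.2  38.   31.3  56.6]
[548.9  42.4  38.6  28.9  22.5]
[456.   -1.5 109.3  71.5  83. ]
eef [476.8  33.4  23.9] yaw 89.9 shift 0.1 1.5 turn -0.1
```

Request:
carry_out([
  [0, 1, 20, 0, 0.4],
  [0, 0, 15, 0, 0.4],
  [0, 0, 8, 0, 0.4],
  [0, 0, 3, 0, 0.4],
  [0, 0, 0, 0, 0.6],
  [0, 0, 0, 0, 0.8],
  [0, 0, 0, 0, 1],
  [0, 0, 0, 0, 1],
  [0, 0, 0, 0, 1],
  [0, 0, 0, 0, 1],
])

```text
t: 45.4
eef_pos: [479.2, 33.3, -20.3]
tcp_rot: [3.141, 0.0, 1.57]
ft_force: [-1.4, -0.5, 5.7]
opening: 0.269
grip_force: 30.0
```

Request:
carry_out([
  [0, 0, -10, 0, 1],
  [0, 0, -30, 0, 1],
  [0, 0, -45, 0, 1],
  [0, 0, -40, 0, 1],
  [-20, 2, -25, 0, 1],
  [-40, 6, 0, 0, 1],
  [-46, 6, 0, 0, 1],
  [-46, 7, 0, 0, 1],
  [-46, 7, 0, 0, 1],
  [-46, 7, 0, 0, 1],
  [-46, 7, 0, 0, 1],
  [-46, 7, 0, 0, 1],
])

```text
t: 46.6
eef_pos: [527.4, -304.6, 130.0]
tcp_rot: [-3.142, -0.0, 1.57]
ft_force: [0.6, 0.6, -1.2]
opening: 0.274
grip_force: 30.0
```

Request:
carry_out([
  [-42, 5, 0, 0, 1],
  [-25, 0, 0, 0, 1],
  [-6, 0, 5, 0, 1],
  [0, 0, 20, 0, 1],
  [0, 0, 25, 0, 1],
  [0, 0, 20, 0, 1],
  [0, 0, 12, 0, 1],
  [0, 0, 5, 0, 1],
  [0, 0, 0, 0, 1],
])

```text
t: 47.5
eef_pos: [532.6, -375.3, 42.4]
tcp_rot: [-3.141, -0.0, 1.57]
ft_force: [0.2, -0.5, 0.0]
opening: 0.272
grip_force: 30.0
```

Request:
carry_out([
  [0, 0, 10, 0, 1],
  [0, 0, 6, 0, 1],
  [0, 0, 0, 0, 1],
  [0, 0, 0, 0, 0.65],
  [0, 0, 0, 0, 0.65],
  [0, 0, -5, 0, 0.65],
  [0, 0, -20, 0, 0.65],
  [0, 0, -40, 0, 0.65],
  [0, 0, -40, 0, 0.4],
  [0, 0, -25, 0, 0.4],
  [0, 0, 0, 0, 0.4],
])

```text
t: 48.6
eef_pos: [533.9, -376.8, 161.2]
tcp_rot: [3.136, 0.005, 1.57]
ft_force: [0.4, 0.2, -0.5]
opening: 0.549
grip_force: 0.0
```

Run:
```python
from h import *
pan(); blocks(env.read_camera("scene"),(240,185,392,332),12,amin=30)
togo(549.2,42.6,111)
```

```text
pan blob (200, 187, 7, 8) 28.5 [ 605.8 -326.    18.9   17.1   -1.2]
pan blob (232, 176, 10, 10) 42.5 [ 536.  -277.2   26.7   17.2   -2.2]
pan blob (251, 173, 24, 27) 300.5 [ 510.7 -205.7   84.9   58.1   32.5]
pan blob (202, 161, 12, 11) 72.0 [ 537.2 -370.    29.1   27.3  -89.8]
pan blob (249, 158, 10, 9) 43.0 [ 461.8 -276.7   28.5   17.6   -1.8]
pan blob (220, 154, 22, 18) 131.0 [ 494.7 -326.6   75.5   26.6   89.2]
[690.1 -36.7  35.6  33.3  10. ]
[628.1  38.6  36.3  31.8  56.7]
[616.2 -25.8  37.6  32.3  57.4]
[549.   42.4  39.6  28.9  22.5]
eef [ 532.6 -375.7  157. ] yaw 89.9 shift 418.3 16.2 turn -21.1
```

Request:
carry_out([
  [30, 1, 0, 0, 0.4],
  [46, 2, 0, 0, 0.4],
  [48, 2, 0, 0, 0.4],
  [48, 2, 0, 0, 0.4],
  [48, 2, 0, 0, 0.4],
  [48, 2, 0, 0, 0.4],
  [48, 2, 0, 0, 0.4],
  [48, 2, 0, 0, 0.4],
  [40, 1, 0, 0, 0.4],
  [14, 0, 10, -7, 0.4],
  [0, 0, 30, -7, 0.4],
  [0, 0, 40, -7, 0.4],
])

```text
t: 49.9
eef_pos: [549.2, 43.1, 75.7]
tcp_rot: [3.14, 0.001, 1.943]
ft_force: [0.7, -0.3, -0.7]
opening: 0.601
grip_force: 0.0
```

Request:
carry_out([
  [0, 0, 35, 0, 0.4],
  [0, 0, 18, 0, 0.4],
  [0, 0, 0, 0, 0.4],
  [0, 0, 0, 0, 0.4],
])

```text
t: 50.3
eef_pos: [548.7, 42.3, 23.1]
tcp_rot: [-3.14, -0.0, 1.936]
ft_force: [-0.0, 0.1, 0.6]
opening: 0.604
grip_force: 0.0
```

Run:
```python
from h import *
togo(549.2,42.6,111)
```

```text
eef [548.7  42.3  23.1] yaw 110.9 shift 0.2 0.6 turn -0.1
```

Request:
carry_out([
  [0, 0, 20, 0, 0.4],
  [0, 0, 15, 0, 0.4],
  [0, 0, 6, 0, 0.4],
  [0, 0, 2, 0, 0.4],
  [0, 0, 0, 0, 0.6],
  [0, 0, 0, 0, 0.8],
  [0, 0, 0, 0, 1],
  [0, 0, 0, 0, 1],
  [0, 0, 0, 0, 1],
  [0, 0, 0, 0, 1],
])

```text
t: 51.3
eef_pos: [549.3, 42.2, -19.3]
tcp_rot: [3.141, 0.0, 1.936]
ft_force: [0.1, -0.1, 4.1]
opening: 0.274
grip_force: 30.0
```

Request:
carry_out([
  [0, 0, -10, 0, 1],
  [0, 0, -30, 0, 1],
  [0, 0, -45, 7, 1],
  [0, 0, -40, 7, 1],
  [0, 0, -25, 7, 1],
  [-30, -6, 0, 0, 1],
  [-44, -10, 0, 0, 1],
  [-46, -10, 0, 0, 1],
  [-46, -11, 0, 0, 1],
  [-46, -11, 0, 0, 1],
  [-46, -11, 0, 0, 1],
  [-46, -11, 0, 0, 1],
])

```text
t: 52.5
eef_pos: [477.8, -263.4, 131.1]
tcp_rot: [3.141, 0.0, 1.57]
ft_force: [0.8, -0.5, -0.8]
opening: 0.268
grip_force: 30.0
```

Request:
carry_out([
  [-46, -11, 0, 0, 1],
  [-42, -10, 0, 0, 1],
  [-22, -2, 0, 0, 1],
  [-4, 0, 5, 0, 1],
  [0, 0, 20, 0, 1],
  [0, 0, 25, 0, 1],
  [0, 0, 20, 0, 1],
  [0, 0, 12, 0, 1],
  [0, 0, 5, 0, 1],
  [0, 0, 0, 0, 1],
  [0, 0, 0, 0, 1],
])

```text
t: 53.6
eef_pos: [456.1, -375.6, 44.2]
tcp_rot: [3.141, 0.001, 1.57]
ft_force: [0.4, 0.2, -0.2]
opening: 0.273
grip_force: 30.0
```

Request:
carry_out([
  [0, 0, 12, 0, 1],
  [0, 0, 8, 0, 1],
  [0, 0, 0, 0, 1],
  [0, 0, 0, 0, 0.65],
  [0, 0, 0, 0, 0.65],
  [0, 0, -5, 0, 0.65],
  [0, 0, -20, 0, 0.65],
  [0, 0, -40, 0, 0.65],
  [0, 0, -40, 0, 0.4],
  [0, 0, -28, 0, 0.4],
  [0, 0, 0, 0, 0.4],
])

```text
t: 54.7
eef_pos: [456.9, -376.9, 161.1]
tcp_rot: [3.136, 0.005, 1.57]
ft_force: [0.3, 0.1, -0.1]
opening: 0.543
grip_force: 0.0
```

Run:
```python
from h import *
pan(); blocks(env.read_camera("scene"),(240,185,392,332),12,amin=30)
togo(616.3,-26.1,57)
```

```text
pan blob (200, 188, 7, 7) 29.0 [ 607.8 -325.8   20.1   15.2   39.8]
pan blob (232, 177, 10, 10) 41.5 [ 538.3 -275.2   27.3   17.1   -2.3]
pan blob (251, 173, 24, 27) 299.5 [ 510.7 -205.7   84.9   58.1   32.5]
pan blob (202, 163, 12, 10) 67.5 [ 5.399e+02 -3.667e+02  2.730e+01  2.680e+01  1.000e-01]
pan blob (220, 144, 22, 29) 220.5 [ 487.  -339.3  111.3   43.    58.7]
[690.1 -36.7  35.6  33.3  10. ]
[628.1  38.6  36.3  31.8  56.7]
[616.2 -25.8  37.6  32.3  57.4]
eef [ 455.6 -375.7  157.2] yaw 89.9 shift 349.7 160.3 turn 32.9
```

Request:
carry_out([
  [30, 14, 0, 0, 0.4],
  [44, 20, 0, 0, 0.4],
  [45, 21, 0, 0, 0.4],
  [45, 21, 0, 0, 0.4],
  [45, 21, 0, 0, 0.4],
  [45, 21, 0, 0, 0.4],
  [45, 21, 0, 0, 0.4],
  [38, 16, 0, 0, 0.4],
  [13, 5, 0, 8.2, 0.4],
  [0, 0, 30, 8.2, 0.4],
  [0, 0, 35, 8.2, 0.4],
  [0, 0, 35, 8.2, 0.4],
])

```text
t: 56.0
eef_pos: [615.3, -25.4, 54.2]
tcp_rot: [-3.14, 0.001, 0.992]
ft_force: [0.9, -0.5, -0.0]
opening: 0.602
grip_force: 0.0
```

Request:
carry_out([
  [0, 0, 25, 0, 0.4],
  [0, 0, 8, 0, 0.4],
  [0, 0, 0, 0, 0.4],
  [0, 0, 0, 0, 0.4],
])

```text
t: 56.4
eef_pos: [616.4, -25.9, 24.1]
tcp_rot: [3.141, -0.0, 0.998]
ft_force: [0.1, -0.4, 0.4]
opening: 0.597
grip_force: 0.0
```

Run:
```python
from h import *
togo(616.3,-26.1,57)
```

```text
eef [616.4 -25.9  24.1] yaw 57.2 shift -0.2 0.1 turn 0.2
```

Request:
carry_out([
  [0, 0, 20, 0, 0.4],
  [0, 0, 15, 0, 0.4],
  [0, 0, 7, 0, 0.4],
  [0, 0, 2, 0, 0.4],
  [0, 0, 0, 0, 0.6],
  [0, 0, 0, 0, 0.8],
  [0, 0, 0, 0, 1],
  [0, 0, 0, 0, 1],
  [0, 0, 0, 0, 1],
  [0, 0, 0, 0, 1],
])

```text
t: 57.4
eef_pos: [616.2, -25.8, -20.2]
tcp_rot: [3.141, -0.0, 0.997]
ft_force: [-0.1, 0.5, 2.7]
opening: 0.268
grip_force: 30.0
```

Request:
carry_out([
  [0, 0, -10, 0, 1],
  [0, 0, -30, 0, 1],
  [0, 0, -45, -8.2, 1],
  [0, 0, -40, -8.2, 1],
  [0, 0, -25, -8.2, 1],
  [0, 0, 0, -8.2, 1],
  [-30, -8, 0, 0, 1],
  [-44, -12, 0, 0, 1],
  [-46, -12, 0, 0, 1],
  [-46, -12, 0, 0, 1],
  [-46, -12, 0, 0, 1],
  [-46, -12, 0, 0, 1],
])

```text
t: 58.6
eef_pos: [546.9, -285.4, 130.1]
tcp_rot: [3.141, 0.0, 1.57]
ft_force: [0.4, 0.3, -0.3]
opening: 0.267
grip_force: 30.0
```

Request:
carry_out([
  [-34, -8, 0, 0, 1],
  [-8, 0, 0, 0, 1],
  [0, 0, 10, 0, 1],
  [0, 0, 20, 0, 1],
  [0, 0, 25, 0, 1],
  [0, 0, 15, 0, 1],
  [0, 0, 5, 0, 1],
  [0, 0, 0, 0, 1],
  [0, 0, 0, 0, 1],
])

```text
t: 59.5
eef_pos: [540.2, -325.6, 55.2]
tcp_rot: [3.141, 0.001, 1.57]
ft_force: [0.0, 0.4, 0.2]
opening: 0.267
grip_force: 30.0
```

Request:
carry_out([
  [0, 0, 15, 0, 1],
  [0, 0, 12, 0, 1],
  [0, 0, 6, 0, 1],
  [0, 0, 0, 0, 1],
  [0, 0, 0, 0, 0.69],
  [0, 0, 0, 0, 0.69],
])

```text
t: 60.1
eef_pos: [539.9, -325.9, 21.8]
tcp_rot: [3.141, 0.001, 1.57]
ft_force: [0.3, 0.4, -0.3]
opening: 0.307
grip_force: 0.0
```

Request:
carry_out([
  [0, 0, -5, 0, 0.69],
  [0, 0, -20, 0, 0.69],
  [0, 0, -40, 0, 0.65],
  [0, 0, -45, 0, 0.4],
  [0, 0, -28, 0, 0.4],
  [0, 0, 0, 0, 0.4],
])

```text
t: 60.7
eef_pos: [541.2, -326.7, 164.6]
tcp_rot: [3.135, 0.005, 1.57]
ft_force: [0.0, 1.5, -0.5]
opening: 0.541
grip_force: 0.0
```

Run:
```python
from h import *
pan(); blocks(env.read_camera("scene"),(240,185,392,332),12,amin=30)
togo(628.3,38.2,57)
```

```text
pan blob (232, 178, 10, 10) 43.0 [ 540.9 -272.4   28.    17.     1.3]
pan blob (251, 173, 24, 27) 300.5 [ 510.7 -205.7   84.9   58.1   32.5]
pan blob (216, 172, 11, 11) 68.5 [ 546.3 -315.2   28.2   25.7   89.1]
pan blob (203, 163, 11, 11) 69.5 [ 541.3 -365.5   28.9   27.3  -88.7]
pan blob (220, 144, 22, 30) 222.5 [ 488.4 -337.7  113.3   42.3   57.7]
[690.1 -36.7  35.6  33.3  10. ]
[628.1  38.6  36.3  31.8  56.7]
eef [ 539.7 -325.7  160.3] yaw 89.9 shift 364.0 88.2 turn 32.9
```

Request:
carry_out([
  [30, 7, 0, 0, 0.4],
  [45, 11, 0, 0, 0.4],
  [46, 11, 0, 0, 0.4],
  [46, 11, 0, 0, 0.4],
  [46, 11, 0, 0, 0.4],
  [46, 11, 0, 0, 0.4],
  [46, 11, 0, 0, 0.4],
  [42, 10, 0, 0, 0.4],
  [17, 5, 0, 8.2, 0.4],
  [0, 0, 30, 8.2, 0.4],
  [0, 0, 35, 8.2, 0.4],
  [0, 0, 35, 8.2, 0.4],
])

```text
t: 62.0
eef_pos: [627.3, 38.6, 57.2]
tcp_rot: [-3.14, 0.001, 0.992]
ft_force: [0.8, 0.2, -0.3]
opening: 0.6
grip_force: 0.0
```

Request:
carry_out([
  [0, 0, 25, 0, 0.4],
  [0, 0, 11, 0, 0.4],
  [0, 0, 0, 0, 0.4],
  [0, 0, 0, 0, 0.4],
])

```text
t: 62.4
eef_pos: [628.3, 38.1, 23.9]
tcp_rot: [3.141, -0.0, 0.998]
ft_force: [0.3, 0.2, 0.2]
opening: 0.602
grip_force: 0.0
```

Run:
```python
from h import *
togo(628.3,38.2,57)
c=env.read_camera("scene"); pan(c)
t=env.read_camera("top")
for k in comps(t,(0,90,60),(18,235,255),12,(413,243,480,308)): print("top",cv2.boundingRect(k),cv2.contourArea(k),rect(t,k,53))
for k in comps(t,(0,60,50),(18,235,255),5,(405,235,490,315)): print("top lo",cv2.boundingRect(k),cv2.contourArea(k))
h=hsv(c); print(c["color"][155:168,245:260].mean(2).astype(int)); print(h[155:168,245:260,1])
```

```text
eef [628.3  38.1  23.9] yaw 57.2 shift 0.0 -0.1 turn 0.2
pan blob (200, 189, 8, 7) 27.0 [ 609.3 -320.7   18.9   14.9   -1. ]
pan blob (232, 178, 10, 10) 42.0 [ 540.2 -272.4   26.7   17.     1.3]
pan blob (251, 173, 24, 27) 300.5 [ 510.7 -205.7   84.9   58.1   32.5]
pan blob (216, 172, 11, 11) 67.5 [ 546.1 -315.3   28.2   25.5  -88.6]
pan blob (203, 163, 11, 11) 69.5 [ 541.3 -365.5   28.9   27.3  -88.7]
pan blob (220, 144, 22, 30) 221.0 [ 488.4 -337.7  113.3   42.3   57.7]
top (419, 290, 6, 9) 40.0 [ 452.2 -262.5   21.1   13.    -2. ]
top (459, 288, 10, 10) 74.5 [ 455.  -371.7   23.7   23.4   89.4]
top (449, 276, 10, 6) 44.5 [ 491.7 -347.4   23.9   13.1   89.4]
top (433, 275, 10, 7) 47.0 [ 493.4 -305.7   23.8   15.7   89.4]
top (420, 260, 10, 9) 61.5 [ 530.6 -273.3   23.7   21.1   89.4]
top (458, 259, 9, 9) 64.0 [ 532.1 -371.4   21.8   20.9   -2.5]
top (439, 256, 9, 10) 64.5 [ 539.  -321.9   23.8   21.    -2.4]
top (471, 243, 9, 35) 14.0 [ 540.2 -405.7   89.7   21.    -2.8]
top lo (418, 289, 8, 11) 59.0
top lo (459, 288, 11, 10) 81.0
top lo (448, 275, 11, 7) 57.5
top lo (433, 275, 11,
[... 1074 characters left out ...]
5   3]
 [  5   4   5   5   5   5   5   5   4   5   7   5   8   7   4]
 [  5   5   5   5   5   5   7   5   4   5   5   4   4   3   1]
 [  6   5   5   5   5   5   4   5   4   5   4   4   0  13  21]
 [  5   6   6   5   6   5   5   5   5   5   3   3  16  43  66]
 [  5   5   6   6   5   5   5   5   5   3   7  22  49  81 105]
 [  6   6   6   6   6   6   5   5   4   4  26  53  82 110 105]
 [  5   7   6   6   5   5   5   4   2  13  47  83 108 106  61]
 [  5   6   6   6   5   5   4   2   5  26  74 111 107  65  26]
 [  5   5   6   5   5   5   4   2  20  53 103 113  76  29   8]
 [  5   5   6   6   5   5   4   0  17  73 107  78  36  11   1]
 [  6   5   6   5   5   5   6   4   5  48  65  33  13   1   3]]
```

Request:
carry_out([
  [0, 0, 20, 0, 0.4],
  [0, 0, 15, 0, 0.4],
  [0, 0, 7, 0, 0.4],
  [0, 0, 2, 0, 0.4],
  [0, 0, 0, 0, 0.6],
  [0, 0, 0, 0, 0.8],
  [0, 0, 0, 0, 1],
  [0, 0, 0, 0, 1],
  [0, 0, 0, 0, 1],
  [0, 0, 0, 0, 1],
])

```text
t: 63.5
eef_pos: [628.2, 38.2, -20.3]
tcp_rot: [3.141, -0.0, 0.997]
ft_force: [-0.3, -0.1, 3.4]
opening: 0.274
grip_force: 30.0
```

Request:
carry_out([
  [0, 0, -10, 0, 1],
  [0, 0, -30, 0, 1],
  [0, 0, -45, -8.2, 1],
  [0, 0, -40, -8.2, 1],
  [0, 0, -35, -8.2, 1],
  [0, 0, 0, -8.2, 1],
  [-30, -14, 0, 0, 1],
  [-42, -20, 0, 0, 1],
  [-42, -20, 0, 0, 1],
  [-42, -20, 0, 0, 1],
  [-42, -20, 0, 0, 1],
  [-42, -20, 0, 0, 1],
])

```text
t: 64.7
eef_pos: [512.7, -203.1, 140.1]
tcp_rot: [3.141, 0.0, 1.57]
ft_force: [0.4, 0.8, -0.9]
opening: 0.269
grip_force: 30.0
```

Request:
carry_out([
  [-42, -20, 0, 0, 1],
  [-42, -20, 0, 0, 1],
  [-30, -18, 0, 0, 1],
  [-10, -5, 0, 0, 1],
  [0, 0, 0, 0, 1],
  [0, 0, 0, 0, 1],
])

```text
t: 65.3
eef_pos: [451.0, -324.8, 139.7]
tcp_rot: [3.141, -0.0, 1.57]
ft_force: [-0.4, 0.7, -1.2]
opening: 0.269
grip_force: 30.0
```

Run:
```python
from h import *
togo(451,-326,90)
c=wristcam()
for k in comps(c,(0,90,60),(18,235,255),80,(150,0,500,262),3):
    r=rect(c,k,53)
    if r[2]<80: print(cv2.boundingRect(k),cv2.contourArea(k),r)
```

```text
eef [ 451.  -324.8  139.7] yaw 89.9 shift -1.2 -0.0 turn -0.1
(358, 242, 25, 20) 358.0 [ 492.1 -340.4   20.    16.5    1.5]
(411, 216, 34, 34) 622.0 [ 538.9 -324.    27.7   26.    89.3]
(484, 205, 16, 57) 659.5 [ 591.3 -325.2   48.3   12.5  -83.6]
(361, 199, 24, 32) 670.0 [ 493.1 -309.1   25.4   18.3   90. ]
(412, 156, 29, 34) 612.0 [ 533.9 -275.6   25.6   20.4   89.6]
(403, 156, 9, 33) 99.5 [ 518.2 -275.2   24.8    6.2   90. ]
(306, 137, 34, 35) 1026.0 [ 452.3 -261.3   25.5   25.2   -1.7]
```

Request:
carry_out([
  [-1, 0, 10, 0, 1],
  [0, 0, 25, 0, 1],
  [0, 0, 30, 0, 1],
  [0, 0, 25, 0, 1],
  [0, 0, 15, 0, 1],
  [0, 0, 10, 0, 1],
  [0, 0, 6, 0, 1],
  [0, 0, 0, 0, 1],
  [0, 0, 0, 0, 0.69],
  [0, 0, 0, 0, 0.69],
  [0, 0, 0, 0, 0.69],
])

```text
t: 66.45
eef_pos: [450.9, -326.9, 19.1]
tcp_rot: [3.141, 0.001, 1.57]
ft_force: [0.7, -0.3, -0.9]
opening: 0.31
grip_force: 0.0
```

Request:
carry_out([
  [0, 0, -5, 0, 0.69],
  [0, 0, -20, 0, 0.69],
  [0, 0, -40, 0, 0.65],
  [0, 0, -45, 0, 0.4],
  [0, 0, -40, 0, 0.4],
  [40, 0, -20, 0, 0.4],
  [45, 0, 0, 0, 0.4],
  [45, 0, 0, 0, 0.4],
  [45, 0, 0, 0, 0.4],
  [45, 0, 0, 0, 0.4],
  [0, 0, 0, 0, 0.4],
  [0, 0, 0, 0, 0.4],
])

```text
t: 67.65
eef_pos: [451.1, -106.0, 189.1]
tcp_rot: [3.14, 0.001, 1.572]
ft_force: [-0.0, -0.3, 0.4]
opening: 0.601
grip_force: 0.0
```

Run:
```python
from h import *
t=env.read_camera("top"); c=env.read_camera("scene")
for k in comps(t,(0,90,60),(18,235,255),12,(413,243,480,308)): print("top",cv2.boundingRect(k),cv2.contourArea(k),rect(t,k,49))
for k in comps(t,(20,60,60),(38,255,255),20,(150,220,260,340),close=3): print("bar",rect(t,k,104))
blocks(c,(240,185,392,332),12,amin=30)
def px(X): p=c["K"]@(c["R"]@np.array(X)+c["t"]); return (p[:2]/p[2]).round(1)
# pointer and band pixels in scene
h=hsv(c)
for n,lo,hi in(("red",(0,190,60),(4,255,255)),("red2",(172,150,60),(179,255,255)),("green",(45,60,20),(90,255,255))):
    m=cv2.inRange(h,lo,hi)[165:225,185:230]; v,u=np.nonzero(m)
    if len(v): print(n,len(v),"u",u.min()+185,u.max()+185,"v",v.min()+165,v.max()+165,"mean",u.mean()+185,v.mean()+165)
for z in(100,90,80,70,60,50): print(z,"post face",px([618,-290,z]),"ptr",px([595,-326,z]))
```

```text
top (440, 290, 10, 10) 73.5 [ 450.4 -323.    23.7   23.4   89.4]
top (417, 290, 8, 9) 50.0 [ 452.3 -260.7   20.8   18.5   -0.6]
top (459, 288, 10, 10) 73.0 [ 455.1 -372.5   23.5   23.4   89.4]
top (448, 276, 11, 6) 44.5 [ 491.9 -347.1   26.1   13.1   89.4]
top (433, 276, 10, 6) 45.0 [ 492.4 -306.5   23.9   13.1   89.4]
top (420, 260, 9, 9) 62.0 [ 530.9 -272.6   21.4   21.1   89.4]
top (458, 259, 9, 9) 63.0 [ 532.4 -372.4   21.8   21.    -2.5]
top (439, 257, 9, 9) 64.0 [ 538.3 -322.7   21.8   21.    -2.2]
top (471, 243, 9, 45) 26.5 [ 527.5 -406.2  116.1   21.1   -2.8]
bar [402.4 241.9  41.3  11.9 -78.1]
bar [455.9 228.6  37.6  16.   11. ]
bar [469.8 319.5 116.4  20.9 -78.5]
[690.1 -36.7  35.6  33.3  10. ]
red 8 u 203 205 v 192 195 mean 204.25 193.375
100 post face [208.1 190.1] ptr [202.8 177.7]
90 post face [208.9 192.6] ptr [203.7 180.3]
80 post face [209.7 195. ] ptr [204.5 182.8]
70 post face [210.6 197.5] ptr [205.3 185.3]
60 post face [211.4 199.9] ptr [206.2 187.7]
50 post face [212.1 202.2] ptr [207.  190.1]
```

Request:
carry_out([
  [0, 0, 0, 0, 0.4],
  [0, 0, 0, 0, 0.4],
  [0, 0, 0, 0, 0.4],
  [0, 0, 0, 0, 0.4],
  [0, 0, 0, 0, 0.4],
  [0, 0, 0, 0, 0.4],
  [0, 0, 0, 0, 0.4],
  [0, 0, 0, 0, 0.4],
  [0, 0, 0, 0, 0.4],
  [0, 0, 0, 0, 0.4],
])

```text
t: 68.75
eef_pos: [450.9, -106.6, 188.4]
tcp_rot: [3.142, 0.0, 1.57]
ft_force: [0.2, -0.3, 0.0]
opening: 0.599
grip_force: 0.0
```

```bash
python3 -c "
from cell import env
print(env.job_done())"
```

```text
the job is handed in; nothing more can be done
None
```

The job is handed in: the top camera counts eight heat sinks in the pan (two tipped from the tray, six spares), and the empty tray is back within about 3 mm of its pad's middle. I did not read the pointer against the green band directly; that rests on the count.

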